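# Make up two reagent kits for the analyser

## Robot

A 6-joint arm with a two-finger parallel gripper is mounted at the origin on the work surface. World frame = base frame: x ahead of the robot, y to its left, z up, the work surface at z = 0. Lengths are in m, angles in rad, forces in N, time in s.
With the tool pointing down it reaches from about 0.4 to 0.825 m from the base axis. Payload 7 kg.
Tool frame: the origin (TCP) lies at the very end of the fingers, on their centre line; the grasp point (between the pads) lies 19 mm behind it; z points along the fingers, y is the direction in which the jaws open and shut (so a half turn about z gives the same grasp; the last joint's range is limited). The gripper opens to 88 mm and grips with 3 to 60 N. Pads are 19 mm wide; open, the fingers measure 130 mm over their backs; the gripper's body (78 mm by 193 mm) begins 47 mm behind the grasp point.
Start: joints at [1.393, 0.359, 0.012, 0, -1.224, -0.288], TCP at [0.303, 0.603, 0.227] pointing down, gripper open.
Joint ranges: [-3.07, 3.07], [-1.43, 2.12], [-1.02, 1.25], [-3.03, 1.67], [-3.05, -0], [-3.03, 3.03]. Speed limits (rad/s): [2.39, 2.39, 3.01, 3.14, 3.14, 3.14].

## Interface

Orientations are given as [roll, pitch, yaw] about the fixed x, y, z axes, in that order (R = Rz(yaw) Ry(pitch) Rx(roll)).
In Python, from station import arm gives the robot as it stands.
- The arm moves only by the shell command python3 -m inch 'ROWS' [FORCE]. ROWS is text: rows parted by semicolons, each of 7 numbers parted by spaces: the closure, from 0 (fully open) to 1 (shut), then the shift along the tool's x, y, z each as a share of 300 mm, from -1 to 1, then the turn, a rotation vector about the tool's x, y, z each as a share of 60 degrees, from -1 to 1. In form: grip tx ty tz rx ry rz; .... A call has 1 to 12 rows; each row is the pose to reach, as a shift and turn from the pose commanded when the call began, along the tool's axes at that moment; what a row does not reach only later rows make up. A row lasts 1/10 s, in which the tool goes at most 50 mm and 8.59 degrees, less where a joint would pass 70% of its speed; a pose out of reach is approached as far as the arm can. A call with a number of a shift or a turn outside -1 to 1 is refused whole. A call with a gripper value outside its range is refused whole. The fingers move at their own pace and stop on an object; FORCE is the grip in N (left out, the last holds). Time passes only in rows, so rows that repeat a pose let the fingers close. It gives the time, the measured TCP pose, the force and the opening at its end, in the units of the state.
- arm.get_state(): the state, without advancing time (a new reading comes with each control period).
- arm.grab_frame(name): name is "side" or "top" or "wrist"; returns a dict with "img" (480x640x3 uint8, red, green, blue), "range_z" (480x640 float32, m along the optical axis (not along the pixel's ray), 0 where there is no reading), "fx", "fy", "cx", "cy" (pixels), "dist" ([k1, k2, p1, p2, k3] as OpenCV has them; the pictures are not rectified), "extrinsics" (4x4, takes a point from world to camera coordinates); the wrist camera has in their place "tool_from_camera" (4x4, takes a point from camera to tool coordinates, whose origin is the TCP and whose axes are the flange's). Camera axes: x right, y up, looking along -z (the intrinsics and any distortion apply to the point x, -y, -z); pixel columns grow to the right and rows downward; lengths in m; the calibration is good to about 2 mm. A picture is of the moment at which its call begins: read the wrist's pose just before it.
- arm.job_done(): hands the job in, once; it reports no verdict.
The state is a dict: "t": time; "q": joint angles; "qd": joint speeds; "joint_efforts": joint torques, N m; "eef_pos": TCP position; "ee_rot": TCP orientation; "force": force on the tool from outside, world axes, zero at the start; "moment": the same for the moment, N m; "width": finger opening in m.
Only numpy, scipy, OpenCV 4.12 (cv2) and the standard library are available. Lean on these libraries where they do the work, as an engineer would, in place of code of your own. Each camera call takes 0.05 s, during which the arm holds its last target.

## Task

Make up two reagent kits from the stock on the bench. In the three-bay tray stand the tall round bottle in the middle bay, with the slim vial and the dropper bottle in the two end bays (either way round); in the two-bay tray stand the squat jar in the bay next to the carrying loop and the square bottle in the other bay. Set everything down upright on the floor of its bay without dropping it or knocking it over, and leave the conical flask, the measuring cylinder and the tip box where they are.

Things in the scene. Friction and masses are not known exactly. Their poses are not given: they have to be found in the camera images.
- tall_bottle: tall round white bottle, diameter 46 mm straight up to 78 mm, then a shoulder and a grey screw cap of diameter 28 mm; 105 mm high in all; about 0.13 kg. Origin: centre of the underside; z up. It stands loose on the bench among the stock.
- square_bottle: white bottle of square section, 42 x 42 mm, straight up to 62 mm, with a round grey cap of diameter 30 mm; 80 mm high in all; about 0.11 kg. Origin: centre of the underside; z up. x and y are square to its flat sides. It stands loose on the bench among the stock.
- squat_jar: wide low round white jar, diameter 50 mm, with a grey lid of diameter 52 mm from 34 mm up to its top at 52 mm; about 0.09 kg. Origin: centre of the underside; z up. It stands loose on the bench among the stock.
- slim_vial: slim round white vial with a flat grey cap, diameter 28 mm all the way up, 75 mm high; about 0.04 kg. Origin: centre of the underside; z up. It stands loose on the bench among the stock.
- dropper: white dropper bottle, diameter 38 mm straight up to 55 mm, then a pointed grey nozzle up to 85 mm; about 0.05 kg. Origin: centre of the underside; z up. It stands loose on the bench among the stock.
- flask: white conical flask with a grey stopper, foot diameter 70 mm, neck diameter 26 mm, 118 mm high; not wanted, stays where it is. Origin: centre of the underside; z up.
- cylinder: white measuring cylinder, an open tube of diameter 30 mm and 143 mm high on a round foot of diameter 60 mm; not wanted, stays where it is. Origin: centre of the underside; z up.
- tip_box: flat rectangular box with a grey base and a white lid, 64 x 54 mm and 46 mm high; not wanted, stays where it is. Origin: centre of the underside; z up.
- three_tray: aluminium tray with three square bays in a row, 226 x 78 mm, no carrying loop. Floor, walls and dividers 4 mm thick, rim 18 mm high, bays 70 x 70 mm inside. Fixed, at any yaw, left or right of the stock. Origin: centre of the underside below the bays, z up. x runs along the row: bay centres at x = -74, 0 and +74 mm, y = 0.
- two_tray: aluminium tray with two square bays in a row, 152 x 78 mm, a dark steel carrying loop sticking out 26 mm from one end. Floor, walls and dividers 4 mm thick, rim 18 mm high, bays 70 x 70 mm inside. Fixed, at any yaw, left or right of the stock. Origin: centre of the underside below the bays, z up. x points along the row to the loop: bay centres at x = +37 mm (by the loop) and -37 mm, y = 0.
Mind the look-alikes: they are no part of the job. Leave any green look-alike of the square_bottle alone.

How it is judged:
At the end, for the whole second after the job is handed in: Tall bottle in the middle bay, slim vial and dropper one in each end bay; squat jar in the bay by the loop, square bottle in the other. Each underside less than 8 mm above the tray's, centre within 26 mm of the bay's along and across the tray, upright within 0.12 rad, released, at rest (x of tall_bottle in the frame of three_tray between -0.026 and 0.026 m and y of tall_bottle in the frame of three_tray between -0.026 and 0.026 m and z of tall_bottle in the frame of three_tray below 0.008 m and x of squat_jar in the frame of two_tray between 0.011 and 0.063 m and y of squat_jar in the frame of two_tray between -0.026 and 0.026 m and z of each of squat_jar, square_bottle in the frame of two_tray below 0.008 m and x of square_bottle in the frame of two_tray between -0.063 and -0.011 m and y of square_bottle in the frame of two_tray between -0.026 and 0.026 m and (((x of slim_vial in the frame of three_tray between 0.048 and 0.1 m and y of slim_vial in the frame of three_tray between -0.026 and 0.026 m and z of slim_vial in the frame of three_tray below 0.008 m) and (x of dropper in the frame of three_tray between -0.1 and -0.048 m and y of dropper in the frame of three_tray between -0.026 and 0.026 m and z of dropper in the frame of three_tray below 0.008 m)) or ((x of slim_vial in the frame of three_tray between -0.1 and -0.048 m and y of slim_vial in the frame of three_tray between -0.026 and 0.026 m and z of slim_vial in the frame of three_tray below 0.008 m) and (x of dropper in the frame of three_tray between 0.048 and 0.1 m and y of dropper in the frame of three_tray between -0.026 and 0.026 m and z of dropper in the frame of three_tray below 0.008 m))) and angle between each of tall_bottle, square_bottle, squat_jar, slim_vial, dropper's own z axis and vertical below 0.12 rad and linear speed of each of tall_bottle, square_bottle, squat_jar, slim_vial, dropper below 0.02 m/s); the robot touches nothing.
It fails at once if any of the flask, measuring cylinder and tip box is moved by more than 25 mm or knocked over (distance of any of flask, cylinder, tip_box from where it was at the start of the episode above 0.025 m or angle between any of flask, cylinder, tip_box's own z axis and vertical above 0.6 rad).
It fails at once if one of the five kit items is knocked over or tipped by more than about 45 degrees (angle between any of tall_bottle, square_bottle, squat_jar, slim_vial, dropper's own z axis and vertical above 0.8 rad).
It fails at once if one of the five kit items is dropped (moves faster than 0.7 m/s while the fingers do not touch it: a fall of over 25 mm) ((linear speed of tall_bottle above 0.7 m/s and contact force between tall_bottle and the fingers below 0.05 N) or (linear speed of square_bottle above 0.7 m/s and contact force between square_bottle and the fingers below 0.05 N) or (linear speed of squat_jar above 0.7 m/s and contact force between squat_jar and the fingers below 0.05 N) or (linear speed of slim_vial above 0.7 m/s and contact force between slim_vial and the fingers below 0.05 N) or (linear speed of dropper above 0.7 m/s and contact force between dropper and the fingers below 0.05 N)).
It also fails if it takes over 144 s, if anything falls off the work surface, if the arm or the gripper's body presses on something with over 40 N, if the wrist force passes 120 N, or if a joint passes its speed limit or range.

## Working session

There is one attempt and no reset: what is moved stays moved. The work goes in short steps, Python scripts to look and compute and a shell command to move; the robot and the scene stay as the last step left them, time stands still between calls to the robot, and variables do not carry over. Pictures are saved under pics/ and viewed, and the job is handed in when it is done.

```bash
ls; mkdir -p pics; cat > h.py <<'E'
import numpy as np, cv2
from station import arm
from scipy.spatial.transform import Rotation as R
def save(f,name): cv2.imwrite('pics/'+name,cv2.cvtColor(f['img'],cv2.COLOR_RGB2BGR))
def cam(f):
    K=np.array([[f['fx'],0,f['cx']],[0,f['fy'],f['cy']],[0,0,1.]])
    return K,np.array(f['dist'],float)
def c2w(f,st=None):
    if 'extrinsics' in f: return np.linalg.inv(np.array(f['extrinsics']))
    T=np.eye(4);T[:3,:3]=R.from_euler('xyz',st['ee_rot']).as_matrix();T[:3,3]=st['eef_pos']
    return T@np.array(f['tool_from_camera'])
def rays(f,px,st=None):
    K,d=cam(f);p=cv2.undistortPoints(np.array(px,float).reshape(-1,1,2),K,d).reshape(-1,2)
    v=np.c_[p[:,0],-p[:,1],-np.ones(len(p))];T=c2w(f,st)
    return T[:3,3],v@T[:3,:3].T
def onplane(f,px,z,st=None):
    o,v=rays(f,px,st);return o+v*((z-o[2])/v[:,2])[:,None]
def cloud(f,st=None):
    z=f['range_z'];h,w=z.shape;u,vv=np.meshgrid(np.arange(w),np.arange(h))
    o,v=rays(f,np.c_[u.ravel(),vv.ravel()],st)
    P=o+v*z.ravel()[:,None];P[z.ravel()<=0]=np.nan
    return P.reshape(h,w,3)
E
python3 - <<'E'
from h import *
for n in ['side','top','wrist']:
    st=arm.get_state();f=arm.grab_frame(n);save(f,n+'0.png')
    np.savez(n+'0.npz',st_pos=st['eef_pos'],st_rot=st['ee_rot'],**f)
print(st)
E
```

```text
pics
{'t': 0.1, 'q': array([ 1.39310586e+00,  3.59333322e-01,  1.11756759e-02, -3.24804877e-04,
       -1.22409706e+00, -2.88125289e-01]), 'qd': array([ 1.06150936e-03, -6.55154182e-04,  2.26842305e-03,  1.24895357e-03,
       -7.41427741e-04, -1.31597106e-05]), 'joint_efforts': array([-1.24008424e-03, -5.84164596e+01,  2.93750918e+01,  7.01545671e+00,
        1.02001536e-02, -3.89259458e-05]), 'eef_pos': array([0.3029866 , 0.60270035, 0.22571273]), 'ee_rot': array([ 3.14010762e+00, -1.21678239e-04, -4.65926256e-01]), 'force': array([ 0.03814011, -1.03717342,  0.33539782]), 'moment': array([0.02243834, 0.02022766, 0.04635877]), 'width': 0.08768338350764537}
```

View pics/top0.png

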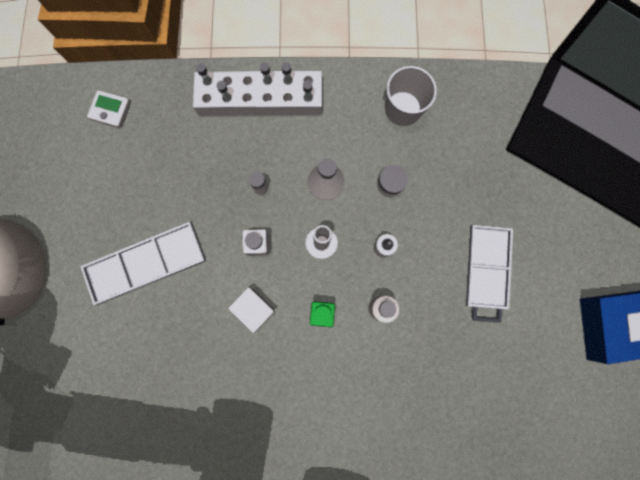

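View pics/side0.png

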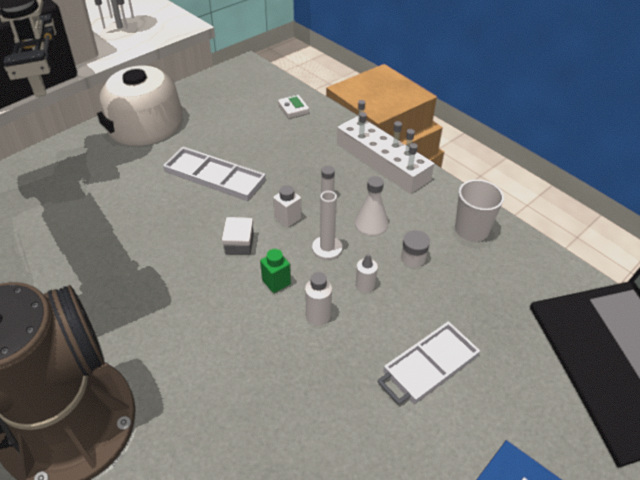

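View pics/wrist0.png

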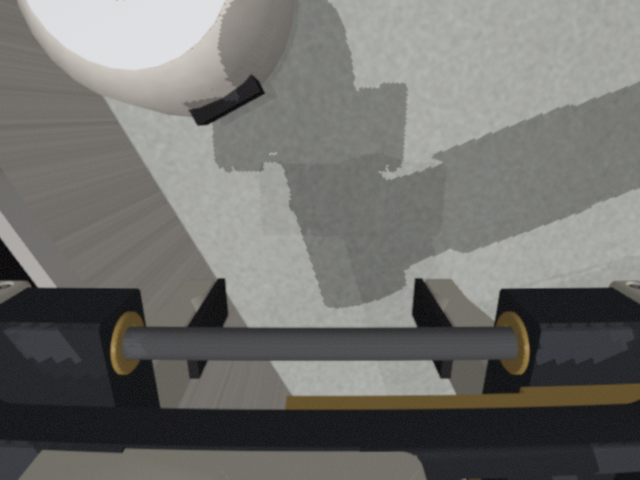

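```bash
python3 - <<'E'
from h import *
f=dict(np.load('top0.npz'))
P=cloud(f);T=c2w(f);print('cam',T[:3,3], 'table z',np.nanmedian(P[330:400,200:300,2]))
def info(n,box,zt=None):
    u0,v0,u1,v1=box;Q=P[v0:v1,u0:u1].reshape(-1,3);Q=Q[np.isfinite(Q[:,2])]
    Q=Q[Q[:,2]>0.008];zm=np.percentile(Q[:,2],97)
    A=Q[Q[:,2]>zm-0.006]
    mm=(A[:,:2].min(0)+A[:,:2].max(0))/2
    print(n,'zmax',zm.round(4),'topmean',A.mean(0).round(4),'mid',mm.round(4),'ext',np.ptp(A[:,:2],axis=0).round(4),len(A))
info('tall',(365,285,410,330));info('jar',(372,160,412,200));info('dropper',(370,228,402,262))
info('square',(236,222,274,260));info('vial',(243,168,272,200));info('cyl',(300,215,343,262))
info('flask',(303,155,348,203));info('tip',(222,282,280,338));info('green',(303,294,341,332))
info('rackfront',(190,65,326,115));info('cup',(383,62,440,130))
for n,box in [('three',(70,215,212,310)),('two',(460,218,520,330))]:
    u0,v0,u1,v1=box;Z=P[v0:v1,u0:u1];m=((Z[...,2]>0.012)&(Z[...,2]<0.03))
    c=Z[m][:,:2];r=cv2.minAreaRect((c*1000).astype(np.float32));print(n,r)
E
```

```text
cam [0.47367986 0.00908343 0.99143967] table z -0.00020929184723605943
tall zmax 0.1068 topmean [ 0.453  -0.1112  0.1049] mid [ 0.4534 -0.1112] ext [0.0266 0.0266] 213
jar zmax 0.0551 topmean [ 0.688  -0.1322  0.0522] mid [ 0.6878 -0.1319] ext [0.0502 0.0512] 578
dropper zmax 0.0832 topmean [ 0.5673 -0.1168  0.0824] mid [ 0.5676 -0.1174] ext [0.0091 0.0104] 30
square zmax 0.082 topmean [0.5719 0.1169 0.0799] mid [0.5715 0.1168] ext [0.0282 0.0284] 231
vial zmax 0.0772 topmean [0.6813 0.1134 0.0746] mid [0.6814 0.1132] ext [0.0275 0.0268] 196
cyl zmax 0.1444 topmean [ 0.5751 -0.0028  0.1427] mid [ 0.5756 -0.0027] ext [0.0282 0.0275] 104
flask zmax 0.1196 topmean [ 0.6919 -0.0107  0.1178] mid [ 0.6925 -0.0106] ext [0.0313 0.0271] 265
tip zmax 0.0487 topmean [0.4505 0.1241 0.0458] mid [0.45   0.1234] ext [0.0781 0.0786] 1039
green zmax 0.0819 topmean [ 0.4439 -0.0035  0.08  ] mid [ 0.4436 -0.0036] ext [0.0291 0.0291] 238
rackfront zmax 0.1096 topmean [0.8586 0.1133 0.1092] mid [0.8571 0.1183] ext [0.0488 0.2061] 363
cup zmax 0.1014 topmean [ 0.8411 -0.1623  0.0994] mid [ 0.8392 -0.1602] ext [0.0897 0.0889] 396
three ((534.1279296875, 335.5409240722656), (80.04524230957031, 228.99972534179688), 22.179689407348633)
two ((516.5748901367188, -318.3236389160156), (81.16663360595703, 180.14627075195312), 84.67235565185547)
```

```bash
python3 - <<'E'
from h import *
f=dict(np.load('top0.npz'));P=cloud(f)
g=f['img'].astype(int).mean(2)
def axis(c):
    r=cv2.minAreaRect((c*1000).astype(np.float32));b=cv2.boxPoints(r)
    e=[b[1]-b[0],b[2]-b[1]];e=max(e,key=np.linalg.norm);return r,np.degrees(np.arctan2(e[1],e[0]))
for n,box in [('three',(70,215,212,310)),('two',(460,218,520,330))]:
    u0,v0,u1,v1=box;Z=P[v0:v1,u0:u1];G=g[v0:v1,u0:u1]
    m=(Z[...,2]>0.012)&(Z[...,2]<0.03)
    # via bright mask contours + ray to rim plane
    M=((G>130)).astype(np.uint8);k=cv2.findContours(M,cv2.RETR_EXTERNAL,cv2.CHAIN_APPROX_NONE)[0]
    k=max(k,key=cv2.contourArea).reshape(-1,2)+[u0,v0];w=onplane(f,k,0.018)[:,:2]
    print(n,'bright',axis(w)); 
    w=Z[m&(G>100)][:,:2];print('  depth',axis(w))
    d=Z[m&(G<90)];print('  dark',np.nanmean(d,0),len(d))
u0,v0,u1,v1=236,222,274,260;Z=P[v0:v1,u0:u1].reshape(-1,3);Z=Z[(Z[:,2]>.054)&(Z[:,2]<.07)]
print('sq',axis(Z[:,:2]))
big=cv2.resize(f['img'][150:340,225:415],None,fx=4,fy=4,interpolation=cv2.INTER_CUBIC)[:, :, ::-1]
cv2.imwrite('pics/crop0.png',cv2.resize(big,(600,600)))
E
```

```text
three bright (((535.45458984375, 352.72247314453125), (110.92807006835938, 261.82977294921875), 25.913837432861328), np.float32(-64.086174))
  depth (((534.1279296875, 335.5409240722656), (80.04524230957031, 228.99972534179688), 22.179689407348633), np.float32(-67.8203))
  dark [0.50612353 0.44072288 0.01301773] 6
two bright (((516.7427978515625, -317.29913330078125), (113.69098663330078, 206.5242156982422), 88.51286315917969), np.float32(-1.4871311))
  depth (((516.5083618164062, -318.4471130371094), (81.01229858398438, 180.11892700195312), 84.86331939697266), np.float32(-5.136682))
  dark [ 0.44015914 -0.31034033  0.01536179] 172
sq (((572.0350952148438, 116.64485168457031), (42.51803970336914, 41.36921310424805), 1.341804027557373), np.float32(1.3418069))
```

View pics/crop0.png

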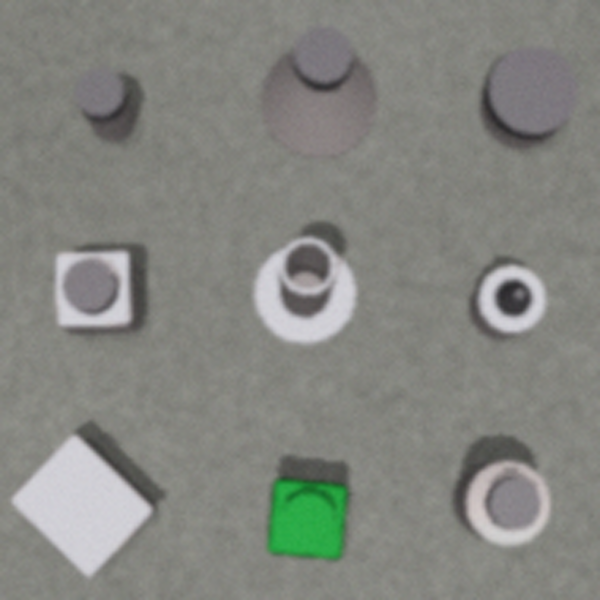

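```bash
cat > d.py <<'E'
import sys
from h import *
x,y,z,yaw=map(float,sys.argv[1:5])
st=arm.get_state();Rm=R.from_euler('xyz',st['ee_rot'])
d=Rm.inv().apply(np.array([x,y,z])-st['eef_pos'])
Rt=R.from_euler('xyz',[np.pi,0,np.radians(yaw)]);rv=np.degrees((Rm.inv()*Rt).as_rotvec())
print('t',round(st['t'],2),'pos',st['eef_pos'].round(4),'rpy',np.degrees(st['ee_rot']).round(2),'q',st['q'].round(2),'w',round(st['width'],4))
print('shift share',(d/0.3).round(3),'turn share',(rv/60).round(3),'dist mm',round(np.linalg.norm(d)*1000),'rows',round(np.linalg.norm(d)/.05,1))
E
python3 d.py .453 -.111 .26 -90;python3 d.py .36 .45 .27 -90
```

```text
t 0.15 pos [0.303  0.6027 0.2258] rpy [ 1.7993e+02 -1.0000e-02 -2.6690e+01] q [ 1.39  0.36  0.01 -0.   -1.22 -0.29] w 0.0877
shift share [ 1.515  1.901 -0.111] turn share [ 1.000e-03 -1.000e-03  1.055e+00] dist mm 730 rows 14.6
t 0.15 pos [0.303  0.6027 0.2258] rpy [ 1.7993e+02 -1.0000e-02 -2.6690e+01] q [ 1.39  0.36  0.01 -0.   -1.22 -0.29] w 0.0877
shift share [ 0.398  0.37  -0.147] turn share [ 1.000e-03 -1.000e-03  1.055e+00] dist mm 169 rows 3.4
```

```bash
python3 -m inch '0 0.1 0.1 -0.15 0 0 0; 0 0.2 0.2 -0.15 0 0 0.1; 0 0.3 0.35 -0.15 0 0 0.2; 0 0.4 0.5 -0.15 0 0 0.35; 0 0.5 0.63 -0.15 0 0 0.5; 0 0.6 0.75 -0.15 0 0 0.65; 0 0.68 0.85 -0.15 0 0 0.78; 0 0.75 0.94 -0.15 0 0 0.9; 0 0.75 0.94 -0.15 0 0 1; 0 0.75 0.94 -0.15 0 0 1'; python3 d.py .453 -.111 .20 -90
```

```text
t: 1.15
eef_pos: [0.3776, 0.2491, 0.2718]
ee_rot: [-3.141, 0.001, -1.516]
force: [0.2, 0.1, 0.4]
width: 0.0879
t 1.15 pos [0.3776 0.2491 0.2718] rpy [-1.7998e+02  4.0000e-02 -8.6870e+01] q [ 1.02 -0.05 -0.38 -0.   -1.24 -0.97] w 0.0879
shift share [ 1.212 -0.185  0.239] turn share [-0.     0.001  0.052] dist mm 375 rows 7.5
```

```bash
python3 -m inch '0 0.1 0 0 0 0 0.05; 0 0.25 0 0 0 0 0.05; 0 0.4 -0.05 0 0 0 0.05; 0 0.55 -0.1 0 0 0 0.05; 0 0.7 -0.12 0 0 0 0.05; 0 0.85 -0.15 0.05 0 0 0.05; 0 0.98 -0.185 0.1 0 0 0.05; 0 1 -0.185 0.1 0 0 0.05; 0 1 -0.185 0.1 0 0 0.05'; python3 d.py .453 -.111 .12 -90
python3 - <<'E'
from h import *
st=arm.get_state();f=arm.grab_frame('wrist');save(f,'w1.png')
E
```

```text
t: 2.05
eef_pos: [0.4503, -0.047, 0.2409]
ee_rot: [3.14, -0.001, -1.565]
force: [-0.2, 0.9, 0.4]
width: 0.0873
t 2.05 pos [ 0.4503 -0.047   0.2409] rpy [ 1.799e+02 -4.000e-02 -8.968e+01] q [ 0.33 -0.03 -0.43  0.   -1.17 -0.33] w 0.0873
shift share [ 0.213 -0.008  0.403] turn share [ 0.002 -0.001  0.005] dist mm 137 rows 2.7
```

View pics/w1.png

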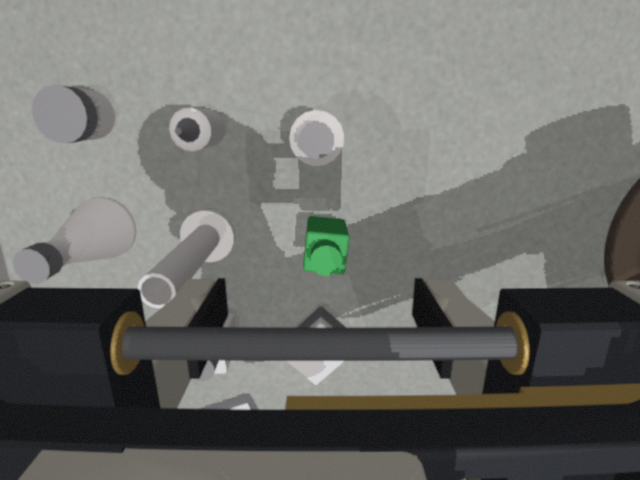

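```bash
python3 -m inch '0 0.12 -0.005 0 0 0 0; 0 0.21 -0.008 0.1 0 0 0; 0 0.213 -0.008 0.23 0 0 0; 0 0.213 -0.008 0.35 0 0 0; 0 0.213 -0.008 0.35 0 0 0'; python3 d.py .453 -.1115 .047 -90
```

```text
t: 2.6
eef_pos: [0.4504, -0.1089, 0.1333]
ee_rot: [3.135, -0.0, -1.563]
force: [0.1, -0.6, 0.7]
width: 0.0879
t 2.6 pos [ 0.4504 -0.1089  0.1333] rpy [ 1.7961e+02 -1.0000e-02 -8.9570e+01] q [ 0.19  0.1  -0.56 -0.   -0.91 -0.18] w 0.0879
shift share [ 0.009 -0.011  0.288] turn share [ 0.007 -0.     0.007] dist mm 86 rows 1.7
```

```bash
python3 -m inch '0 0.009 -0.01 0.05 0 0 0; 0 0.009 -0.01 0.15 0 0 0; 0 0.009 -0.01 0.22 0 0 0; 0 0.009 -0.01 0.27 0 0 0; 0 0.009 -0.01 0.287 0 0 0; 0.2 0.009 -0.01 0.287 0 0 0; 1 0.009 -0.01 0.287 0 0 0; 1 0.009 -0.01 0.287 0 0 0; 1 0.009 -0.01 0.287 0 0 0; 1 0.009 -0.01 0.287 0 0 0; 1 0.009 -0.01 0.287 0 0 0' 25; python3 d.py .453 -.1115 .047 -90
```

```text
t: 3.7
eef_pos: [0.4557, -0.1129, 0.0506]
ee_rot: [3.141, -0.0, -1.566]
force: [-0.0, 0.0, -0.8]
width: 0.0455
t 3.7 pos [ 0.4557 -0.1129  0.0506] rpy [179.98  -0.   -89.7 ] q [ 0.18  0.22 -0.66 -0.   -0.69 -0.17] w 0.0455
shift share [-0.005  0.009  0.012] turn share [ 0.    -0.     0.005] dist mm 5 rows 0.1
```

```bash
python3 -m inch '1 0 0 -0.05 0 0 0; 1 0 0 -0.15 0 0 0; 1 0 0 -0.27 0 0 0; 1 0 0 -0.38 0 0 0; 1 0 0 -0.46 0 0 0; 1 0 0 -0.48 0 0 0; 1 0 0 -0.48 0 0 0'; python3 d.py .534 .3355 .19 -67.8
```

```text
t: 4.4
eef_pos: [0.4562, -0.1127, 0.1949]
ee_rot: [-3.14, 0.001, -1.566]
force: [-0.0, 1.0, -1.9]
width: 0.0452
t 4.4 pos [ 0.4562 -0.1127  0.1949] rpy [-1.7991e+02  3.0000e-02 -8.9710e+01] q [ 0.18  0.04 -0.47 -0.   -1.06 -0.17] w 0.0452
shift share [-1.493 -0.267  0.018] turn share [-0.002  0.    -0.365] dist mm 455 rows 9.1
```

```bash
python3 -m inch '1 -0.03 0 0 0 0 0; 1 -0.1 -0.02 0 0 0 0; 1 -0.2 -0.04 0 0 0 0; 1 -0.33 -0.06 0 0 0 -0.05; 1 -0.46 -0.08 0 0 0 -0.1; 1 -0.59 -0.11 0 0 0 -0.15; 1 -0.72 -0.13 0 0 0 -0.2; 1 -0.83 -0.15 0 0 0 -0.28; 1 -0.91 -0.17 0 0 0 -0.33; 1 -0.97 -0.18 0 0 0 -0.36; 1 -1 -0.18 0 0 0 -0.36; 1 -1 -0.18 0 0 0 -0.36'; python3 d.py .534 .3355 .16 -67.8
```

```text
t: 5.6
eef_pos: [0.5079, 0.1879, 0.1935]
ee_rot: [3.14, -0.0, -1.189]
force: [0.3, 0.1, -2.0]
width: 0.0456
t 5.6 pos [0.5079 0.1879 0.1935] rpy [ 1.799e+02 -2.000e-02 -6.811e+01] q [ 0.72  0.17 -0.33 -0.   -1.08 -0.33] w 0.0456
shift share [-0.424 -0.264  0.111] turn share [ 0.002 -0.    -0.005] dist mm 154 rows 3.1
```

```bash
python3 -m inch '1 -0.03 -0.02 0 0 0 0; 1 -0.1 -0.06 0 0 0 0; 1 -0.2 -0.12 0 0 0 0; 1 -0.3 -0.18 0.02 0 0 0; 1 -0.37 -0.23 0.06 0 0 0; 1 -0.41 -0.255 0.1 0 0 0; 1 -0.424 -0.264 0.15 0 0 0; 1 -0.424 -0.264 0.22 0 0 0;  1 -0.424 -0.264 0.28 0 0 0; 1 -0.424 -0.264 0.32 0 0 0; 1 -0.424 -0.264 0.32 0 0 0'; python3 d.py .534 .3355 .0546 -67.8
python3 - <<'E'
from h import *
f=arm.grab_frame('side');save(f,'s1.png')
c=cv2.resize(f['img'][60:260,100:360],(780,600),interpolation=cv2.INTER_CUBIC);cv2.imwrite('pics/s1c.png',c[:,:,::-1])
E
```

```text
t: 6.7
eef_pos: [0.5334, 0.3335, 0.0963]
ee_rot: [3.138, -0.001, -1.189]
force: [-0.5, 0.0, -1.6]
width: 0.0457
t 6.7 pos [0.5334 0.3335 0.0963] rpy [ 1.798e+02 -8.000e-02 -6.815e+01] q [ 0.87  0.39 -0.25 -0.   -0.93 -0.49] w 0.0457
shift share [-0.006 -0.005  0.139] turn share [ 0.003 -0.001 -0.006] dist mm 42 rows 0.8
```

View pics/s1c.png

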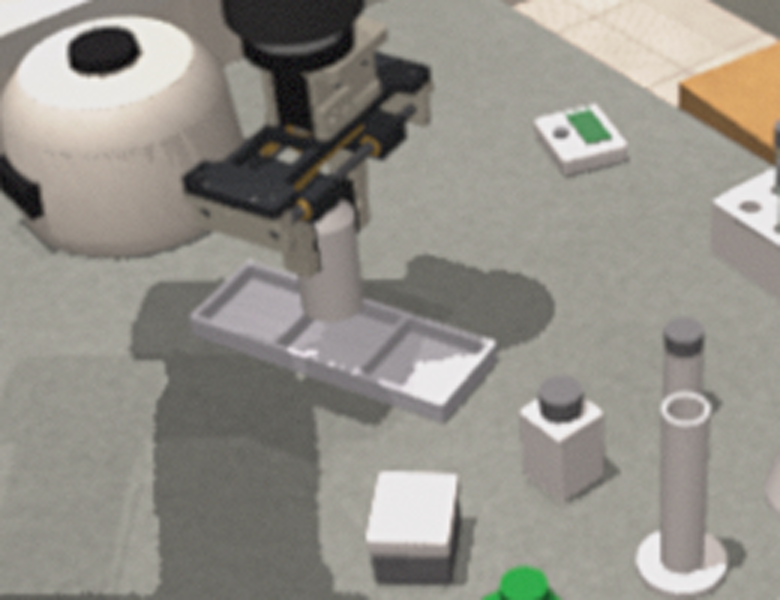

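```bash
python3 -m inch '1 -0.006 -0.005 0.04 0 0 0; 1 -0.006 -0.005 0.08 0 0 0; 1 -0.006 -0.005 0.105 0 0 0; 1 -0.006 -0.005 0.12 0 0 0; 1 -0.006 -0.005 0.128 0 0 0; 1 -0.006 -0.005 0.134 0 0 0; 1 -0.006 -0.005 0.134 0 0 0'; python3 d.py .534 .3355 .0546 -67.8
```

```text
t: 7.45
eef_pos: [0.5352, 0.3373, 0.0582]
ee_rot: [-3.142, -0.0, -1.188]
force: [0.2, 1.2, -2.4]
width: 0.0458
t 7.45 pos [0.5352 0.3373 0.0582] rpy [-180.     -0.    -68.08] q [ 0.87  0.44 -0.29  0.   -0.85 -0.49] w 0.0458
shift share [0.004 0.006 0.012] turn share [-0.    -0.    -0.005] dist mm 4 rows 0.1
```

```bash
python3 -m inch '1 0 0 0.006 0 0 0; 1 0 0 0.009 0 0 0; 1 0 0 0.012 0 0 0; 1 0 0 0.012 0 0 0'; python3 d.py .534 .3355 .0546 -67.8
```

```text
t: 7.85
eef_pos: [0.5352, 0.3373, 0.0547]
ee_rot: [-3.141, 0.0, -1.188]
force: [-0.4, -1.0, -1.4]
width: 0.0454
t 7.85 pos [0.5352 0.3373 0.0547] rpy [-179.99    0.    -68.08] q [ 0.87  0.44 -0.29  0.   -0.84 -0.49] w 0.0454
shift share [0.004 0.006 0.   ] turn share [-0.     0.    -0.005] dist mm 2 rows 0.0
```

```bash
python3 -m inch '1 0 0 0.004 0 0 0; 1 0 0 0.004 0 0 0'; python3 -m inch '1 0 0 0.004 0 0 0; 1 0 0 0.004 0 0 0'
```

```text
t: 8.05
eef_pos: [0.5353, 0.3374, 0.0545]
ee_rot: [-3.141, 0.0, -1.188]
force: [-3.1, -1.3, 6.6]
width: 0.0457
t: 8.25
eef_pos: [0.5351, 0.3373, 0.0543]
ee_rot: [-3.141, -0.0, -1.188]
force: [-6.1, -2.2, 14.5]
width: 0.0459
```

```bash
python3 -m inch '0.8 0 0 -0.006 0 0 0; 0.3 0 0 -0.006 0 0 0; 0 0 0 -0.006 0 0 0; 0 0 0 -0.006 0 0 0; 0 0 0 -0.006 0 0 0; 0 0 0 -0.1 0 0 0; 0 0 0 -0.23 0 0 0; 0 0 0 -0.37 0 0 0; 0 0 0 -0.46 0 0 0; 0 0 0 -0.46 0 0 0'; python3 d.py .6815 .1135 .2 -90
python3 - <<'E'
from h import *
f=arm.grab_frame('top');save(f,'t2.png');P=cloud(f)
c=cv2.resize(f['img'][160:360,50:310],(780,600),interpolation=cv2.INTER_CUBIC);cv2.imwrite('pics/t2c.png',c[:,:,::-1])
f=arm.grab_frame('side');c=cv2.resize(f['img'][60:260,100:360],(780,600),interpolation=cv2.INTER_CUBIC);cv2.imwrite('pics/s2c.png',c[:,:,::-1])
f=dict(np.load('top0.npz'));P=cloud(f)[200:330,0:60].reshape(-1,3);P=P[P[:,2]>.05]
print('kettle',P.min(0),P.max(0))
E
```

```text
t: 9.25
eef_pos: [0.5371, 0.3389, 0.1953]
ee_rot: [-3.134, 0.003, -1.188]
force: [0.2, 0.4, 0.1]
width: 0.0878
t 9.25 pos [0.5371 0.3389 0.1953] rpy [-1.7957e+02  1.5000e-01 -6.8050e+01] q [ 0.87  0.31 -0.13  0.   -1.12 -0.49] w 0.0878
shift share [ 0.877 -0.166 -0.017] turn share [-0.007  0.004  0.366] dist mm 268 rows 5.4
kettle [0.42008265 0.5296817  0.05000432] [0.61219126 0.60387943 0.12387523]
```

View pics/s2c.png

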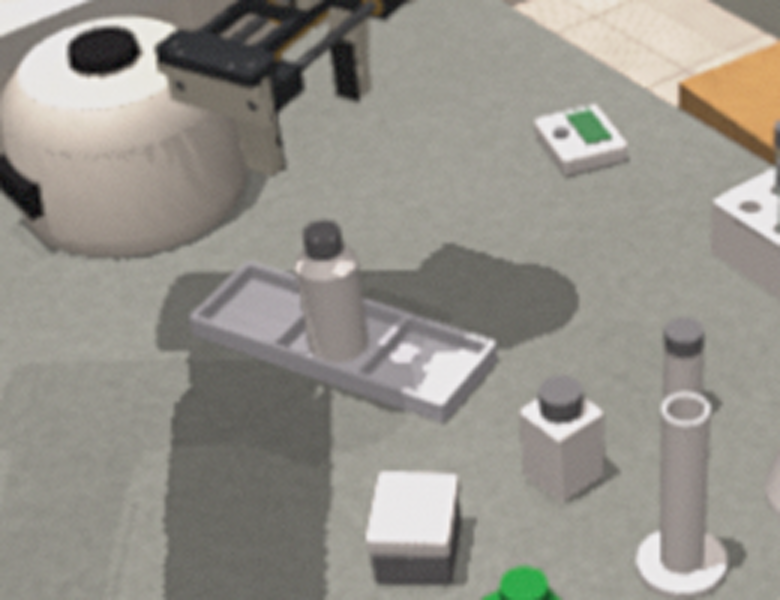

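```bash
python3 -m inch '0 0.06 0 0 0 0 0.02; 0 0.18 -0.03 0 0 0 0.06; 0 0.32 -0.06 0 0 0 0.12; 0 0.46 -0.09 0 0 0 0.2; 0 0.6 -0.11 0 0 0 0.28; 0 0.72 -0.14 0 0 0 0.34; 0 0.82 -0.16 0.02 0 0 0.366; 0 0.875 -0.166 0.1 0 0 0.366; 0 0.877 -0.166 0.2 0 0 0.366; 0 0.877 -0.166 0.2 0 0 0.366'; python3 d.py .6815 .1135 .033 -90
python3 - <<'E'
from h import *
st=arm.get_state();f=arm.grab_frame('wrist');save(f,'w3.png')
E
```

```text
t: 10.35
eef_pos: [0.6762, 0.1091, 0.124]
ee_rot: [3.132, -0.003, -1.575]
force: [0.4, -0.6, 0.6]
width: 0.0874
t 10.35 pos [0.6762 0.1091 0.124 ] rpy [179.43  -0.18 -90.22] q [ 0.44  0.45 -0.08 -0.   -1.04 -0.45] w 0.0874
shift share [-0.016 -0.021  0.303] turn share [ 0.009 -0.003 -0.004] dist mm 91 rows 1.8
```

View pics/w3.png

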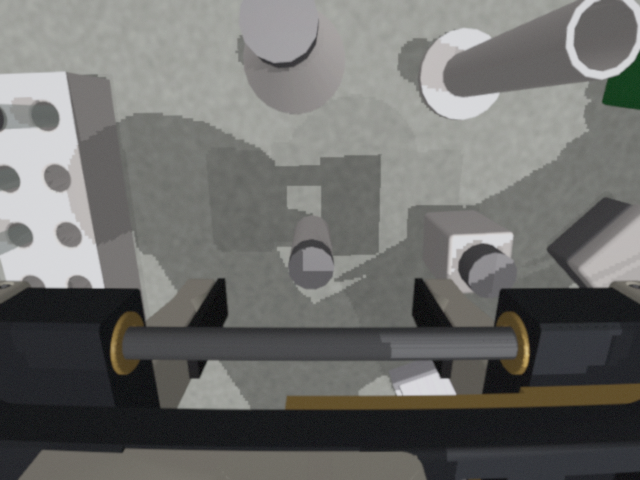

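```bash
python3 -m inch '0 0 0 0 0 0 0'; python3 d.py .6815 .1135 .033 -90
```

```text
t: 10.5
eef_pos: [0.6798, 0.1116, 0.1307]
ee_rot: [3.142, -0.001, -1.571]
force: [-0.1, -0.6, 0.1]
width: 0.0882
t 10.5 pos [0.6798 0.1116 0.1307] rpy [ 1.800e+02 -4.000e-02 -9.003e+01] q [ 0.45  0.45 -0.08  0.   -1.05 -0.45] w 0.0882
shift share [-0.007 -0.006  0.326] turn share [ 0.    -0.001 -0.001] dist mm 98 rows 2.0
```

```bash
python3 -m inch '0 -0.007 -0.006 0.06 0 0 0; 0 -0.007 -0.006 0.16 0 0 0; 0 -0.007 -0.006 0.24 0 0 0; 0 -0.007 -0.006 0.3 0 0 0; 0 -0.007 -0.006 0.326 0 0 0; 0.3 -0.007 -0.006 0.326 0 0 0; 0.5 -0.007 -0.006 0.326 0 0 0; 0.6 -0.007 -0.006 0.326 0 0 0; 1 -0.007 -0.006 0.326 0 0 0; 1 -0.007 -0.006 0.326 0 0 0; 1 -0.007 -0.006 0.326 0 0 0; 1 -0.007 -0.006 0.326 0 0 0' 15; python3 d.py .6815 .1135 .18 -90
```

```text
t: 11.7
eef_pos: [0.6814, 0.1138, 0.0326]
ee_rot: [-3.141, 0.0, -1.572]
force: [-0.1, -1.5, 0.2]
width: 0.0374
t 11.7 pos [0.6814 0.1138 0.0326] rpy [-179.99    0.    -90.05] q [ 0.45  0.55 -0.16 -0.   -0.86 -0.45] w 0.0374
shift share [ 0.001 -0.001 -0.491] turn share [-0.     0.    -0.001] dist mm 147 rows 2.9
```

Width still 37 mm, so the fingers are still closing.

```bash
python3 -m inch '1 0 0 0 0 0 0; 1 0 0 0 0 0 0; 1 0 0 0 0 0 0'; python3 d.py .6815 .1135 .18 -90
```

```text
t: 12.0
eef_pos: [0.6813, 0.1138, 0.0324]
ee_rot: [3.141, -0.0, -1.572]
force: [0.9, -0.4, 0.5]
width: 0.0279
t 12.0 pos [0.6813 0.1138 0.0324] rpy [179.99  -0.   -90.05] q [ 0.45  0.55 -0.17 -0.   -0.86 -0.45] w 0.0279
shift share [ 0.001 -0.001 -0.492] turn share [ 0.    -0.    -0.001] dist mm 148 rows 3.0
```

```bash
python3 -m inch '1 0 0 -0.05 0 0 0; 1 0 0 -0.14 0 0 0; 1 0 0 -0.24 0 0 0; 1 0 0 -0.32 0 0 0; 1 0 0 -0.35 0 0 0; 1 0 0 -0.35 0 0 0'; python3 d.py .562 .267 .135 -67.8
```

```text
t: 12.6
eef_pos: [0.6822, 0.1142, 0.1398]
ee_rot: [-3.138, 0.001, -1.572]
force: [0.4, 0.6, -1.0]
width: 0.0276
t 12.6 pos [0.6822 0.1142 0.1398] rpy [-1.7981e+02  8.0000e-02 -9.0040e+01] q [ 0.45  0.44 -0.06  0.   -1.06 -0.45] w 0.0276
shift share [-0.509  0.401  0.015] turn share [-0.003  0.001 -0.371] dist mm 194 rows 3.9
```

```bash
python3 -m inch '1 -0.03 0.02 0 0 0 -0.03; 1 -0.1 0.08 0 0 0 -0.08; 1 -0.2 0.16 0 0 0 -0.15; 1 -0.31 0.25 0 0 0 -0.23; 1 -0.41 0.32 0 0 0 -0.3; 1 -0.48 0.38 0 0 0 -0.35; 1 -0.509 0.401 0 0 0 -0.371; 1 -0.509 0.401 0.03 0 0 -0.371; 1 -0.509 0.401 0.11 0 0 -0.371; 1 -0.509 0.401 0.18 0 0 -0.371; 1 -0.509 0.401 0.21 0 0 -0.371; 1 -0.509 0.401 0.21 0 0 -0.371'; python3 d.py .562 .267 .0364 -67.8
python3 - <<'E'
from h import *
f=arm.grab_frame('side');c=cv2.resize(f['img'][60:260,100:360],(780,600),interpolation=cv2.INTER_CUBIC);cv2.imwrite('pics/s4c.png',c[:,:,::-1])
E
```

```text
t: 13.8
eef_pos: [0.5604, 0.2651, 0.0721]
ee_rot: [3.138, -0.001, -1.184]
force: [-0.4, 0.2, -0.6]
width: 0.0276
t 13.8 pos [0.5604 0.2651 0.0721] rpy [ 1.7977e+02 -8.0000e-02 -6.7860e+01] q [ 0.76  0.41 -0.3  -0.   -0.87 -0.37] w 0.0276
shift share [-0.004 -0.008  0.119] turn share [ 0.004 -0.001 -0.001] dist mm 36 rows 0.7
```

View pics/s4c.png

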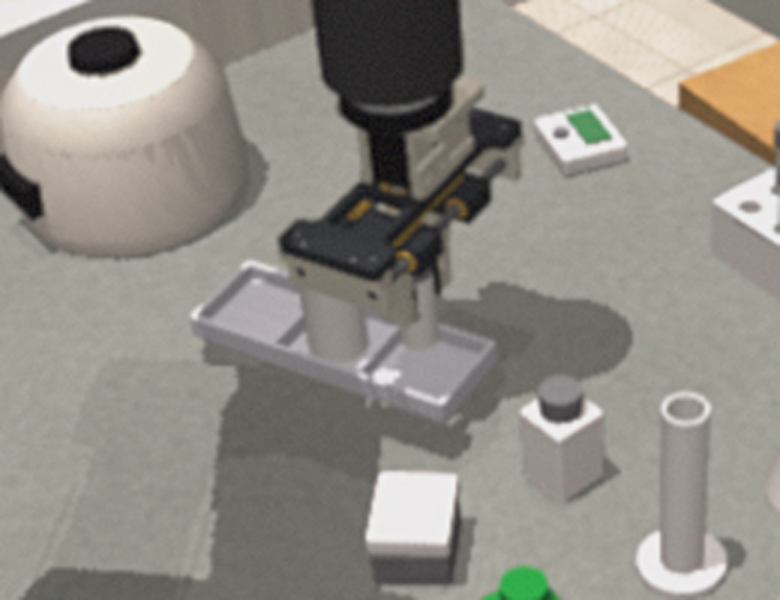

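```bash
python3 -m inch '1 0.02 -0.004 0.01 0 0 0; 1 0.023 -0.004 0.04 0 0 0; 1 0.023 -0.004 0.07 0 0 0; 1 0.023 -0.004 0.09 0 0 0; 1 0.023 -0.004 0.1 0 0 0; 1 0.023 -0.004 0.106 0 0 0; 1 0.023 -0.004 0.112 0 0 0; 1 0.023 -0.004 0.112 0 0 0'; python3 d.py .565 .2595 .0364 -67.8
```

```text
t: 14.65
eef_pos: [0.5648, 0.2608, 0.0408]
ee_rot: [3.141, -0.0, -1.183]
force: [-0.8, 0.9, -0.6]
width: 0.0276
t 14.65 pos [0.5648 0.2608 0.0408] rpy [179.99  -0.   -67.78] q [ 0.75  0.45 -0.33 -0.   -0.8  -0.36] w 0.0276
shift share [0.004 0.001 0.015] turn share [ 0. -0.  0.] dist mm 5 rows 0.1
```

```bash
python3 -m inch '1 0 0 0.006 0 0 0; 1 0 0 0.01 0 0 0; 1 0 0 0.012 0 0 0; 1 0 0 0.012 0 0 0';python3 -m inch '1 0 0 0.004 0 0 0; 1 0 0 0.004 0 0 0'
```

```text
t: 15.05
eef_pos: [0.5648, 0.2607, 0.0372]
ee_rot: [3.142, -0.0, -1.183]
force: [1.1, 0.2, -0.7]
width: 0.028
t: 15.25
eef_pos: [0.5651, 0.2608, 0.0364]
ee_rot: [-3.141, 0.0, -1.183]
force: [-1.0, -0.1, 2.4]
width: 0.0279
```

```bash
python3 -m inch '1 0 0 0.004 0 0 0; 1 0 0 0.004 0 0 0';python3 -m inch '0.8 0 0 -0.003 0 0 0; 0.6 0 0 -0.003 0 0 0; 0.4 0 0 -0.003 0 0 0; 0.3 0 0 -0.003 0 0 0; 0.3 0 0 -0.003 0 0 0; 0.3 0 0 -0.003 0 0 0; 0.3 0 0 -0.08 0 0 0; 0.3 0 0 -0.2 0 0 0; 0 0 0 -0.33 0 0 0; 0 0 0 -0.45 0 0 0; 0 0 0 -0.53 0 0 0; 0 0 0 -0.53 0 0 0'; python3 d.py .5675 -.117 .2 -90
python3 - <<'E'
from h import *
f=arm.grab_frame('side');c=cv2.resize(f['img'][60:260,100:360],(780,600),interpolation=cv2.INTER_CUBIC);cv2.imwrite('pics/s5c.png',c[:,:,::-1])
E
```

```text
t: 15.45
eef_pos: [0.5651, 0.2609, 0.0363]
ee_rot: [-3.141, -0.0, -1.183]
force: [-3.6, -1.1, 12.3]
width: 0.0279
t: 16.65
eef_pos: [0.5667, 0.2619, 0.1984]
ee_rot: [-3.135, 0.001, -1.183]
force: [0.1, 0.9, -0.7]
width: 0.0853
t 16.65 pos [0.5667 0.2619 0.1984] rpy [-1.7959e+02  8.0000e-02 -6.7760e+01] q [ 0.75  0.29 -0.15  0.   -1.12 -0.36] w 0.0853
shift share [ 1.17   0.476 -0.01 ] turn share [-0.006  0.003  0.371] dist mm 379 rows 7.6
```

View pics/s5c.png

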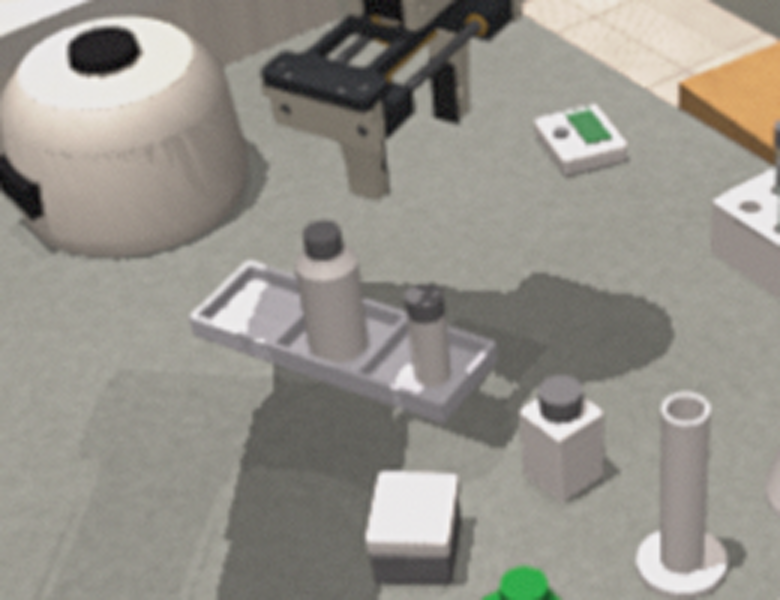

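```bash
python3 d.py .572 .117 .13 -88.7; python3 d.py .57 .117 .13 -88.7
```

```text
t 16.7 pos [0.5656 0.2613 0.1959] rpy [-1.7978e+02  7.0000e-02 -6.7790e+01] q [ 0.75  0.29 -0.16  0.   -1.12 -0.36] w 0.0864
shift share [0.454 0.163 0.219] turn share [-0.003  0.002  0.349] dist mm 159 rows 3.2
t 16.7 pos [0.5656 0.2613 0.1959] rpy [-1.7978e+02  7.0000e-02 -6.7790e+01] q [ 0.75  0.29 -0.16  0.   -1.12 -0.36] w 0.0864
shift share [0.451 0.169 0.219] turn share [-0.003  0.002  0.349] dist mm 159 rows 3.2
```

```bash
python3 -m inch '0 0.05 0.02 0 0 0 0.05; 0 0.17 0.06 0 0 0 0.12; 0 0.3 0.1 0 0 0 0.22; 0 0.4 0.14 0.05 0 0 0.3; 0 0.45 0.16 0.12 0 0 0.349; 0 0.454 0.163 0.2 0 0 0.349; 0 0.454 0.163 0.219 0 0 0.349;  0 0.454 0.163 0.219 0 0 0.349; 0 0.454 0.163 0.219 0 0 0.349'; python3 d.py .572 .117 .027 -88.7
python3 - <<'E'
from h import *
st=arm.get_state();f=arm.grab_frame('wrist');save(f,'w6.png')
E
```

```text
t: 17.6
eef_pos: [0.5715, 0.1167, 0.1286]
ee_rot: [-3.141, -0.0, -1.548]
force: [0.9, -0.2, 1.8]
width: 0.0878
t 17.6 pos [0.5715 0.1167 0.1286] rpy [-1.7998e+02 -1.0000e-02 -8.8670e+01] q [ 0.54  0.29 -0.33  0.   -0.95 -0.51] w 0.0878
shift share [-0.001 -0.001  0.339] turn share [-0. -0.  0.] dist mm 102 rows 2.0
```

View pics/w6.png

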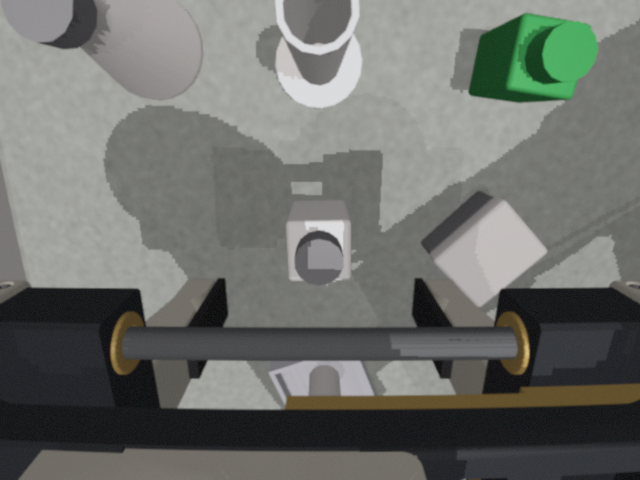

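```bash
python3 -m inch '0 0 0 0.06 0 0 0; 0 0 0 0.16 0 0 0; 0 0 0 0.25 0 0 0; 0 0 0 0.31 0 0 0; 0 0 0 0.339 0 0 0; 0.3 0 0 0.339 0 0 0; 1 0 0 0.339 0 0 0; 1 0 0 0.339 0 0 0; 1 0 0 0.339 0 0 0; 1 0 0 0.339 0 0 0; 1 0 0 0.339 0 0 0; 1 0 0 0.339 0 0 0' 25; python3 d.py .572 .117 .19 -90
```

```text
t: 18.85
eef_pos: [0.5713, 0.1162, 0.0268]
ee_rot: [-3.141, 0.0, -1.548]
force: [0.2, -0.2, 3.1]
width: 0.0418
t 18.85 pos [0.5713 0.1162 0.0268] rpy [-1.7997e+02  1.0000e-02 -8.8720e+01] q [ 0.54  0.41 -0.43  0.   -0.73 -0.51] w 0.0418
shift share [-0.003 -0.003 -0.544] turn share [-0.001  0.     0.021] dist mm 163 rows 3.3
```

```bash
python3 -m inch '1 0 0 -0.05 0 0 0; 1 0 0 -0.15 0 0 0; 1 0 0 -0.27 0 0 0; 1 0 0 -0.39 0 0 0; 1 0 0 -0.5 0 0 0; 1 0 0 -0.59 0 0 0; 1 0 0 -0.63 0 0 0; 1 0 0 -0.63 0 0 0'; python3 d.py .5663 -.3229 .2 -95.1
```

```text
t: 19.65
eef_pos: [0.5716, 0.1165, 0.2167]
ee_rot: [-3.139, 0.001, -1.549]
force: [0.4, -0.2, -2.9]
width: 0.042
t 19.65 pos [0.5716 0.1165 0.2167] rpy [-1.7986e+02  8.0000e-02 -8.8730e+01] q [ 0.54  0.21 -0.21 -0.   -1.14 -0.51] w 0.042
shift share [1.464 0.05  0.054] turn share [-0.002  0.001  0.106] dist mm 440 rows 8.8
```

```bash
python3 -m inch '1 0.03 0 0 0 0 0; 1 0.1 0 0 0 0 0; 1 0.2 0 0 0 0 0; 1 0.32 0.01 0 0 0 0; 1 0.45 0.01 0 0 0 0.02; 1 0.58 0.02 0 0 0 0.04; 1 0.7 0.02 0 0 0 0.06; 1 0.81 0.03 0 0 0 0.08; 1 0.9 0.03 0 0 0 0.106; 1 0.96 0.03 0 0 0 0.106; 1 0.98 0.03 0 0 0 0.106; 1 0.98 0.03 0 0 0 0.106'; python3 d.py .5663 -.3229 .15 -95.1
```

```text
t: 20.85
eef_pos: [0.5676, -0.1789, 0.2136]
ee_rot: [3.139, -0.0, -1.661]
force: [0.1, 0.8, -1.2]
width: 0.0419
t 20.85 pos [ 0.5676 -0.1789  0.2136] rpy [179.82  -0.   -95.18] q [ 0.02  0.24 -0.19 -0.   -1.15 -0.11] w 0.0419
shift share [ 0.479 -0.04   0.212] turn share [ 0.003 -0.    -0.001] dist mm 157 rows 3.1
```

```bash
python3 -m inch '1 0.05 0 0 0 0 0; 1 0.15 -0.01 0 0 0 0; 1 0.28 -0.02 0.02 0 0 0; 1 0.38 -0.03 0.06 0 0 0; 1 0.45 -0.04 0.12 0 0 0; 1 0.479 -0.04 0.2 0 0 0; 1 0.479 -0.04 0.29 0 0 0; 1 0.479 -0.04 0.37 0 0 0; 1 0.479 -0.04 0.43 0 0 0; 1 0.479 -0.04 0.45 0 0 0; 1 0.479 -0.04 0.45 0 0 0; 1 0.479 -0.04 0.45 0 0 0'; python3 d.py .5663 -.3229 .0308 -95.1
python3 - <<'E'
from h import *
f=arm.grab_frame('side');c=cv2.resize(f['img'][260:460,300:560],(780,600),interpolation=cv2.INTER_CUBIC);cv2.imwrite('pics/s7c.png',c[:,:,::-1])
E
```

```text
t: 22.05
eef_pos: [0.5685, -0.3222, 0.0813]
ee_rot: [-3.141, -0.0, -1.659]
force: [1.3, -0.9, -1.0]
width: 0.0416
t 22.05 pos [ 0.5685 -0.3222  0.0813] rpy [-1.7994e+02 -3.0000e-02 -9.5040e+01] q [-0.22  0.44 -0.22  0.   -0.91  0.13] w 0.0416
shift share [0.003 0.007 0.168] turn share [-0.001 -0.     0.001] dist mm 51 rows 1.0
```

View pics/s7c.png

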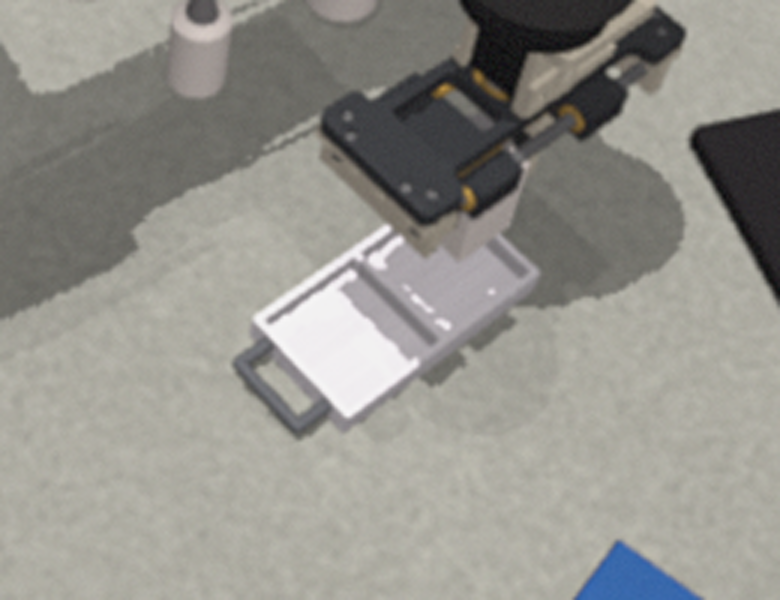

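```bash
python3 -m inch '1 0.003 0.004 0.04 0 0 0; 1 0.003 0.006 0.08 0 0 0; 1 0.003 0.006 0.115 0 0 0; 1 0.003 0.006 0.135 0 0 0; 1 0.003 0.006 0.147 0 0 0; 1 0.003 0.006 0.155 0 0 0; 1 0.003 0.006 0.16 0 0 0; 1 0.003 0.006 0.16 0 0 0';python3 -m inch '1 0 0 0.004 0 0 0; 1 0 0 0.006 0 0 0; 1 0 0 0.006 0 0 0'; python3 -m inch '1 0 0 0.004 0 0 0; 1 0 0 0.004 0 0 0'
```

```text
t: 22.9
eef_pos: [0.5661, -0.3229, 0.0325]
ee_rot: [-3.141, -0.0, -1.66]
force: [0.2, 0.5, -1.2]
width: 0.0419
t: 23.2
eef_pos: [0.5661, -0.323, 0.0309]
ee_rot: [-3.141, -0.0, -1.66]
force: [-0.4, -0.3, -0.6]
width: 0.042
t: 23.4
eef_pos: [0.5661, -0.323, 0.0308]
ee_rot: [-3.141, -0.0, -1.659]
force: [-3.3, 2.1, 8.4]
width: 0.0421
```

```bash
python3 -m inch '0.8 0 0 -0.003 0 0 0; 0.4 0 0 -0.003 0 0 0; 0.2 0 0 -0.003 0 0 0; 0 0 0 -0.003 0 0 0; 0 0 0 -0.003 0 0 0; 0 0 0 -0.003 0 0 0; 0 0 0 -0.08 0 0 0; 0 0 0 -0.2 0 0 0; 0 0 0 -0.33 0 0 0; 0 0 0 -0.45 0 0 0; 0 0 0 -0.53 0 0 0; 0 0 0 -0.53 0 0 0'; python3 d.py .5675 -.117 .13 -90
python3 - <<'E'
from h import *
f=arm.grab_frame('side');c=cv2.resize(f['img'][260:460,300:560],(780,600),interpolation=cv2.INTER_CUBIC);cv2.imwrite('pics/s8c.png',c[:,:,::-1])
E
```

```text
t: 24.6
eef_pos: [0.568, -0.3238, 0.1932]
ee_rot: [-3.135, -0.002, -1.659]
force: [-0.3, -0.2, 0.3]
width: 0.0876
t 24.6 pos [ 0.568  -0.3238  0.1932] rpy [-1.796e+02 -1.200e-01 -9.506e+01] q [-0.22  0.34 -0.09  0.   -1.13  0.13] w 0.0876
shift share [-0.687  0.064  0.209] turn share [-0.007 -0.002 -0.084] dist mm 216 rows 4.3
```

View pics/s8c.png

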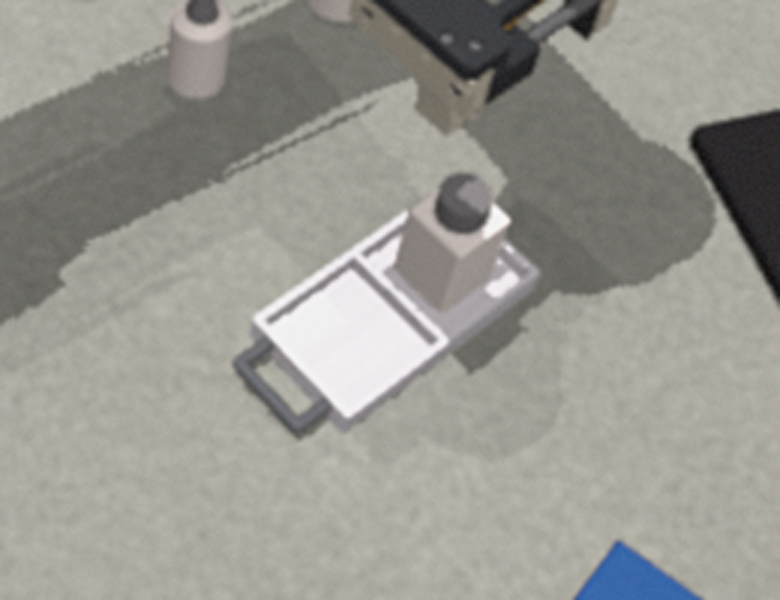

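```bash
python3 -m inch '0 -0.05 0 0 0 0 -0.02; 0 -0.16 0.01 0 0 0 -0.04; 0 -0.3 0.03 0 0 0 -0.06; 0 -0.44 0.04 0 0 0 -0.084; 0 -0.56 0.05 0 0 0 -0.084; 0 -0.65 0.06 0.03 0 0 -0.084; 0 -0.687 0.064 0.1 0 0 -0.084; 0 -0.687 0.064 0.18 0 0 -0.084; 0 -0.687 0.064 0.2 0 0 -0.084; 0 -0.687 0.064 0.2 0 0 -0.084; 0 -0.687 0.064 0.2 0 0 -0.084'; python3 d.py .5675 -.117 .027 -90
python3 - <<'E'
from h import *
st=arm.get_state();f=arm.grab_frame('wrist');save(f,'w9.png')
E
```

```text
t: 25.75
eef_pos: [0.5654, -0.1161, 0.1288]
ee_rot: [-3.142, -0.0, -1.571]
force: [-0.5, 0.5, 0.7]
width: 0.0877
t 25.75 pos [ 0.5654 -0.1161  0.1288] rpy [-1.800e+02 -2.000e-02 -9.004e+01] q [ 0.14  0.28 -0.34  0.   -0.95 -0.14] w 0.0877
shift share [ 0.003 -0.007  0.339] turn share [-0.    -0.    -0.001] dist mm 102 rows 2.0
```

View pics/w9.png

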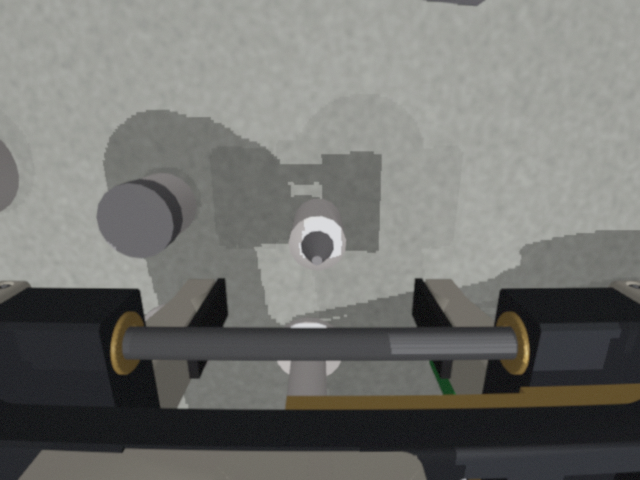

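```bash
python3 -m inch '0 0.003 -0.006 0.06 0 0 0; 0 0.003 -0.006 0.16 0 0 0; 0 0.003 -0.006 0.25 0 0 0; 0 0.003 -0.006 0.31 0 0 0; 0 0.003 -0.006 0.341 0 0 0; 0.3 0.003 -0.006 0.341 0 0 0; 0.5 0.003 -0.006 0.341 0 0 0; 1 0.003 -0.006 0.341 0 0 0; 1 0.003 -0.006 0.341 0 0 0; 1 0.003 -0.006 0.341 0 0 0; 1 0.003 -0.006 0.341 0 0 0; 1 0.003 -0.006 0.341 0 0 0' 18; python3 -m inch '1 0 0 0 0 0 0; 1 0 0 0 0 0 0'
```

```text
t: 27.0
eef_pos: [0.567, -0.1168, 0.0264]
ee_rot: [-3.141, 0.0, -1.572]
force: [-0.4, 1.0, 0.8]
width: 0.0375
t: 27.2
eef_pos: [0.567, -0.1168, 0.0263]
ee_rot: [-3.141, -0.0, -1.572]
force: [-0.8, -0.5, 3.2]
width: 0.0375
```

```bash
python3 -m inch '1 0 0 -0.05 0 0 0; 1 0 0 -0.15 0 0 0; 1 0 0 -0.27 0 0 0; 1 0 0 -0.39 0 0 0; 1 0 0 -0.5 0 0 0; 1 0 0 -0.59 0 0 0; 1 0 0 -0.63 0 0 0; 1 0 0 -0.63 0 0 0; 1 0 0 -0.63 0 0 0'; python3 d.py .504 .409 .2 -67.8
```

```text
t: 28.1
eef_pos: [0.5662, -0.1167, 0.2138]
ee_rot: [3.14, 0.0, -1.572]
force: [-1.0, 0.1, -0.9]
width: 0.0371
t 28.1 pos [ 0.5662 -0.1167  0.2138] rpy [ 1.7991e+02  3.0000e-02 -9.0070e+01] q [ 0.13  0.21 -0.22 -0.   -1.14 -0.14] w 0.0371
shift share [-1.752  0.209  0.047] turn share [ 0.001  0.001 -0.371] dist mm 530 rows 10.6
```

```bash
python3 -m inch '1 -0.03 0 0 0 0 0; 1 -0.1 0.01 0 0 0 0; 1 -0.2 0.02 0 0 0 0; 1 -0.32 0.04 0 0 0 -0.03; 1 -0.45 0.05 0 0 0 -0.08; 1 -0.58 0.07 0 0 0 -0.13; 1 -0.7 0.09 0 0 0 -0.2; 1 -0.81 0.1 0 0 0 -0.27; 1 -0.9 0.11 0 0 0 -0.33; 1 -0.97 0.12 0 0 0 -0.36; 1 -1 0.12 0 0 0 -0.371; 1 -1 0.12 0 0 0 -0.371'; python3 d.py .504 .409 .16 -67.8
```

```text
t: 29.3
eef_pos: [0.5306, 0.1842, 0.2139]
ee_rot: [3.14, -0.0, -1.182]
force: [0.2, -1.0, -1.4]
width: 0.0374
t 29.3 pos [0.5306 0.1842 0.2139] rpy [ 1.7989e+02 -3.0000e-02 -6.7700e+01] q [ 0.68  0.18 -0.26 -0.   -1.13 -0.29] w 0.0374
shift share [-0.727 -0.203  0.179] turn share [ 0.002 -0.     0.002] dist mm 233 rows 4.7
```

```bash
python3 -m inch '1 -0.05 -0.01 0 0 0 0; 1 -0.15 -0.04 0 0 0 0; 1 -0.28 -0.08 0 0 0 0; 1 -0.42 -0.12 0 0 0 0; 1 -0.55 -0.15 0 0 0 0; 1 -0.65 -0.18 0 0 0 0; 1 -0.71 -0.2 0 0 0 0; 1 -0.727 -0.203 0.03 0 0 0; 1 -0.727 -0.203 0.12 0 0 0; 1 -0.727 -0.203 0.24 0 0 0; 1 -0.727 -0.203 0.33 0 0 0; 1 -0.727 -0.203 0.36 0 0 0'; python3 -m inch '1 0 0 0 0 0 0'; python3 d.py .504 .409 .0303 -67.8
python3 - <<'E'
from h import *
f=arm.grab_frame('side');c=cv2.resize(f['img'][60:260,100:360],(780,600),interpolation=cv2.INTER_CUBIC);cv2.imwrite('pics/s10c.png',c[:,:,::-1])
E
```

```text
t: 30.5
eef_pos: [0.5039, 0.4053, 0.1035]
ee_rot: [3.136, -0.003, -1.185]
force: [-0.6, -0.8, -1.3]
width: 0.0377
t: 30.6
eef_pos: [0.5049, 0.4066, 0.1058]
ee_rot: [3.139, -0.002, -1.184]
force: [0.5, -0.1, 0.7]
width: 0.0374
t 30.6 pos [0.5049 0.4066 0.1058] rpy [ 1.7985e+02 -1.0000e-01 -6.7860e+01] q [ 0.98  0.41 -0.2   0.   -0.96 -0.59] w 0.0374
shift share [-0.009 -0.001  0.252] turn share [ 0.002 -0.002 -0.001] dist mm 76 rows 1.5
```

View pics/s10c.png

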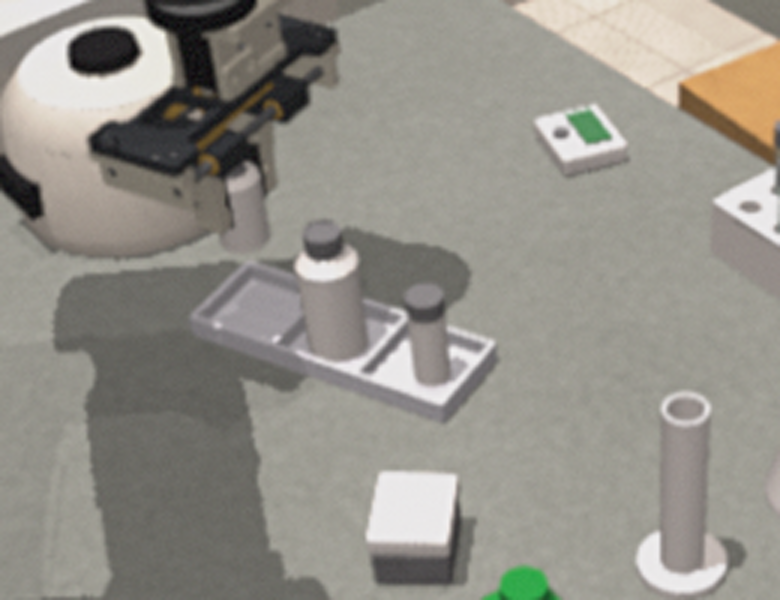

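```bash
python3 -m inch '1 -0.005 0 0.05 0 0 0; 1 -0.007 0 0.11 0 0 0; 1 -0.007 0 0.17 0 0 0; 1 -0.007 0 0.21 0 0 0; 1 -0.007 0 0.23 0 0 0; 1 -0.007 0 0.238 0 0 0; 1 -0.007 0 0.238 0 0 0; 1 -0.007 0 0.238 0 0 0'; python3 d.py .504 .409 .0303 -67.8
```

```text
t: 31.45
eef_pos: [0.5047, 0.4105, 0.0365]
ee_rot: [-3.141, 0.001, -1.183]
force: [-0.2, -0.1, -1.2]
width: 0.0373
t 31.45 pos [0.5047 0.4105 0.0365] rpy [-1.7994e+02  3.0000e-02 -6.7780e+01] q [ 0.98  0.49 -0.26  0.   -0.82 -0.59] w 0.0373
shift share [0.004 0.004 0.021] turn share [-0.001  0.001  0.   ] dist mm 6 rows 0.1
```

```bash
python3 -m inch '1 0.002 0 0.008 0 0 0; 1 0.002 0 0.014 0 0 0; 1 0.002 0 0.018 0 0 0; 1 0.002 0 0.018 0 0 0'; python3 -m inch '1 0 0 0.004 0 0 0; 1 0 0 0.004 0 0 0';python3 -m inch '1 0 0 0.003 0 0 0; 1 0 0 0.003 0 0 0'
```

```text
t: 31.85
eef_pos: [0.5046, 0.4096, 0.0304]
ee_rot: [-3.142, 0.0, -1.183]
force: [0.3, -0.4, -0.0]
width: 0.0373
t: 32.05
eef_pos: [0.5046, 0.4096, 0.0303]
ee_rot: [-3.141, -0.0, -1.183]
force: [-3.3, -2.3, 9.1]
width: 0.0377
t: 32.25
eef_pos: [0.5046, 0.4096, 0.0303]
ee_rot: [-3.141, -0.0, -1.182]
force: [-6.0, -3.0, 15.3]
width: 0.0375
```

```bash
python3 -m inch '0.8 0 0 -0.004 0 0 0; 0.5 0 0 -0.004 0 0 0; 0.3 0 0 -0.004 0 0 0; 0.3 0 0 -0.004 0 0 0; 0.3 0 0 -0.004 0 0 0; 0.3 0 0 -0.004 0 0 0; 0.3 0 0 -0.08 0 0 0; 0.3 0 0 -0.2 0 0 0; 0 0 0 -0.33 0 0 0; 0 0 0 -0.45 0 0 0; 0 0 0 -0.6 0 0 0; 0 0 0 -0.6 0 0 0'; python3 d.py .688 -.132 .2 -60;python3 d.py .688 -.132 .2 -45
python3 - <<'E'
from h import *
f=arm.grab_frame('side');c=cv2.resize(f['img'][60:260,100:360],(780,600),interpolation=cv2.INTER_CUBIC);cv2.imwrite('pics/s11c.png',c[:,:,::-1])
E
```

```text
t: 33.45
eef_pos: [0.5071, 0.4118, 0.2158]
ee_rot: [-3.131, 0.004, -1.182]
force: [-0.0, -0.0, 0.1]
width: 0.0851
t 33.45 pos [0.5071 0.4118 0.2158] rpy [-179.41    0.24  -67.73] q [ 0.98  0.32 -0.07  0.   -1.17 -0.59] w 0.0851
shift share [1.906 0.129 0.043] turn share [-0.01   0.003 -0.129] dist mm 573 rows 11.5
t 33.45 pos [0.5071 0.4118 0.2158] rpy [-179.41    0.24  -67.73] q [ 0.98  0.32 -0.07  0.   -1.17 -0.59] w 0.0851
shift share [1.906 0.129 0.043] turn share [-0.011  0.002 -0.379] dist mm 573 rows 11.5
```

View pics/s11c.png

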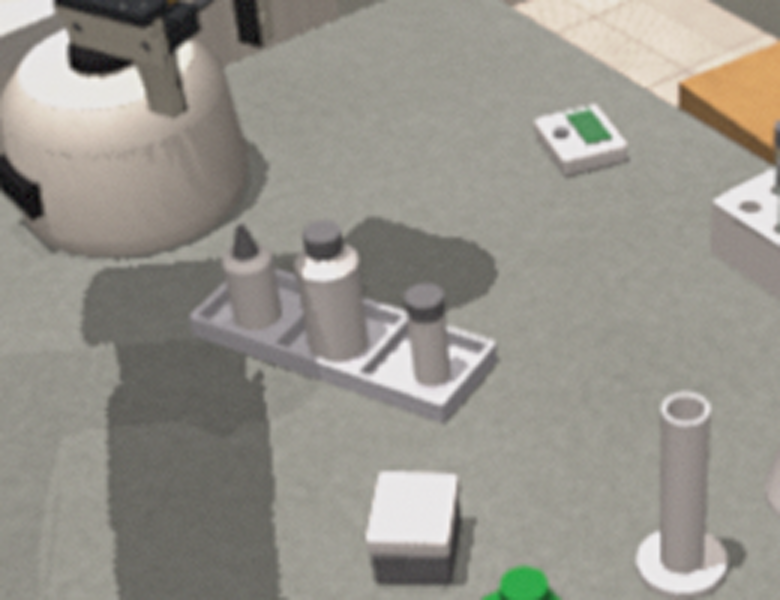

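```bash
python3 -m inch '0 0.05 0 0 0 0 0; 0 0.16 0.01 0 0 0 -0.03; 0 0.3 0.02 0 0 0 -0.08; 0 0.45 0.03 0 0 0 -0.15; 0 0.6 0.04 0 0 0 -0.22; 0 0.74 0.05 0 0 0 -0.3; 0 0.86 0.06 0 0 0 -0.36; 0 0.95 0.065 0 0 0 -0.379; 0 1 0.068 0 0 0 -0.379; 0 1 0.068 0 0 0 -0.379'; python3 d.py .688 -.132 .14 -45
```

```text
t: 34.5
eef_pos: [0.5989, 0.1218, 0.2071]
ee_rot: [3.14, 0.001, -0.789]
force: [-0.9, 0.7, 0.2]
width: 0.0879
t 34.5 pos [0.5989 0.1218 0.2071] rpy [ 1.7989e+02  3.0000e-02 -4.5230e+01] q [ 0.52  0.27 -0.16 -0.   -1.14  0.26] w 0.0879
shift share [0.81  0.385 0.224] turn share [ 0.002  0.001 -0.004] dist mm 277 rows 5.5
```

```bash
python3 -m inch '0 0.05 0.02 0 0 0 0; 0 0.16 0.08 0 0 0 0; 0 0.3 0.14 0 0 0 0; 0 0.44 0.21 0 0 0 0; 0 0.57 0.27 0 0 0 0; 0 0.69 0.33 0 0 0 0; 0 0.77 0.37 0 0 0 0; 0 0.81 0.385 0.03 0 0 0; 0 0.81 0.385 0.12 0 0 0; 0 0.81 0.385 0.224 0 0 0; 0 0.81 0.385 0.224 0 0 0;  0 0.81 0.385 0.224 0 0 0'; python3 d.py .688 -.132 .024 -45
python3 - <<'E'
from h import *
st=arm.get_state();f=arm.grab_frame('wrist');save(f,'w12.png')
E
```

```text
t: 35.7
eef_pos: [0.6889, -0.1289, 0.1407]
ee_rot: [3.14, 0.001, -0.785]
force: [0.8, 0.2, 0.8]
width: 0.0875
t 35.7 pos [ 0.6889 -0.1289  0.1407] rpy [ 1.7991e+02  4.0000e-02 -4.4980e+01] q [ 0.09  0.46 -0.03  0.   -1.08  0.69] w 0.0875
shift share [0.005 0.009 0.389] turn share [0.001 0.001 0.   ] dist mm 117 rows 2.3
```

View pics/w12.png

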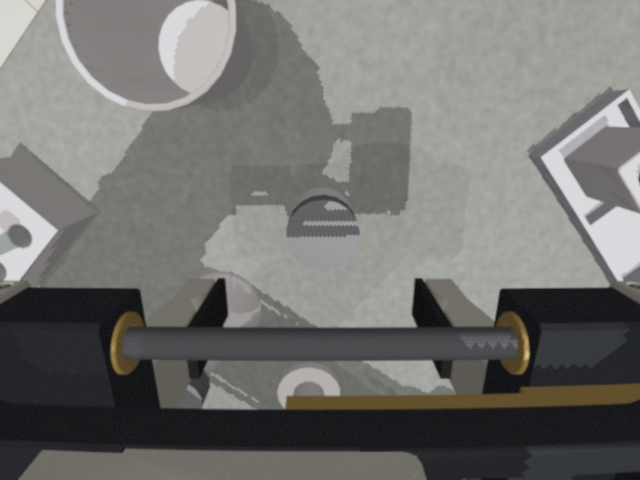

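```bash
python3 -m inch '0 0.005 0.008 0.06 0 0 0; 0 0.005 0.008 0.16 0 0 0; 0 0.005 0.008 0.26 0 0 0; 0 0.005 0.008 0.34 0 0 0; 0 0.005 0.008 0.38 0 0 0; 0 0.005 0.008 0.389 0 0 0; 0.3 0.005 0.008 0.389 0 0 0; 1 0.005 0.008 0.389 0 0 0; 1 0.005 0.008 0.389 0 0 0; 1 0.005 0.008 0.389 0 0 0; 1 0.005 0.008 0.389 0 0 0' 22;  python3 -m inch '1 0 0 0 0 0 0; 1 0 0 0 0 0 0'
```

```text
t: 36.85
eef_pos: [0.6886, -0.1322, 0.025]
ee_rot: [-3.141, -0.001, -0.786]
force: [1.0, -0.2, 0.1]
width: 0.0532
t: 37.05
eef_pos: [0.6886, -0.1323, 0.0249]
ee_rot: [-3.141, -0.001, -0.786]
force: [-0.7, 0.8, 3.9]
width: 0.0516
```

```bash
python3 -m inch '1 0 0 -0.05 0 0 0; 1 0 0 -0.15 0 0 0; 1 0 0 -0.27 0 0 0; 1 0 0 -0.38 0 0 0; 1 0 0 -0.46 0 0 0; 1 0 0 -0.5 0 0 0; 1 0 0 -0.5 0 0 0'; python3 d.py .4926 -.3163 .16 -5.1
```

```text
t: 37.75
eef_pos: [0.6892, -0.1323, 0.1767]
ee_rot: [-3.139, -0.002, -0.786]
force: [-0.5, 0.5, -0.8]
width: 0.0514
t 37.75 pos [ 0.6892 -0.1323  0.1767] rpy [-1.7986e+02 -1.3000e-01 -4.5040e+01] q [ 0.09  0.43  0.01  0.   -1.14  0.7 ] w 0.0514
shift share [-0.029  0.897  0.053] turn share [-0.002 -0.003 -0.666] dist mm 270 rows 5.4
```

```bash
python3 -m inch '1 0 0.03 0 0 0 -0.03; 1 -0.01 0.1 0 0 0 -0.08; 1 -0.01 0.2 0 0 0 -0.15; 1 -0.02 0.32 0 0 0 -0.24; 1 -0.02 0.44 0 0 0 -0.33; 1 -0.03 0.56 0 0 0 -0.42; 1 -0.03 0.67 0 0 0 -0.5; 1 -0.03 0.77 0 0 0 -0.57; 1 -0.03 0.84 0 0 0 -0.63; 1 -0.03 0.885 0 0 0 -0.666; 1 -0.03 0.897 0 0 0 -0.666; 1 -0.03 0.897 0 0 0 -0.666'; python3 -m inch '1 0 0 0.05 0 0 0; 1 0 0 0.15 0 0 0; 1 0 0 0.25 0 0 0; 1 0 0 0.31 0 0 0; 1 0 0 0.33 0 0 0; 1 0 0 0.33 0 0 0'; python3 d.py .4926 -.3163 .0289 -5.1
python3 - <<'E'
from h import *
f=arm.grab_frame('side');c=cv2.resize(f['img'][260:460,300:560],(780,600),interpolation=cv2.INTER_CUBIC);cv2.imwrite('pics/s13c.png',c[:,:,::-1])
E
```

```text
t: 38.95
eef_pos: [0.4908, -0.316, 0.1732]
ee_rot: [-3.141, 0.002, -0.091]
force: [-0.3, 0.5, -1.6]
width: 0.0515
t: 39.55
eef_pos: [0.4915, -0.3154, 0.0743]
ee_rot: [-3.141, 0.002, -0.089]
force: [-0.2, 0.2, -0.6]
width: 0.0514
t 39.55 pos [ 0.4915 -0.3154  0.0743] rpy [-1.7998e+02  1.3000e-01 -5.0700e+00] q [-0.24  0.35 -0.38 -0.   -0.84  1.72] w 0.0514
shift share [0.004 0.003 0.151] turn share [-0.     0.002  0.   ] dist mm 45 rows 0.9
```

View pics/s13c.png

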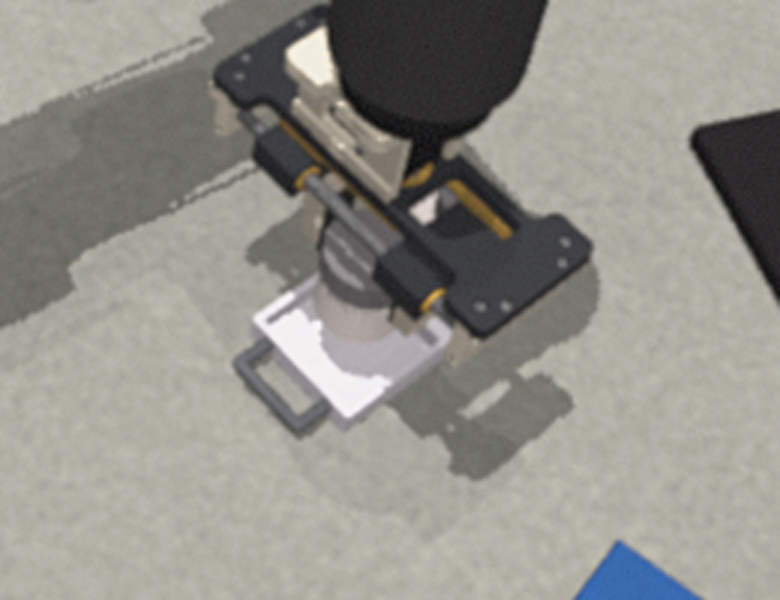

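```bash
python3 -m inch '1 0.002 0.002 0.04 0 0 0; 1 0.003 0.003 0.08 0 0 0; 1 0.003 0.003 0.11 0 0 0; 1 0.003 0.003 0.125 0 0 0; 1 0.003 0.003 0.133 0 0 0; 1 0.003 0.003 0.138 0 0 0; 1 0.003 0.003 0.138 0 0 0; 1 0.003 0.003 0.138 0 0 0'; python3 d.py .4926 -.3163 .0289 -5.1
```

```text
t: 40.4
eef_pos: [0.4926, -0.3171, 0.0343]
ee_rot: [3.141, -0.001, -0.089]
force: [0.1, 0.6, -0.9]
width: 0.0514
t 40.4 pos [ 0.4926 -0.3171  0.0343] rpy [ 1.7999e+02 -3.0000e-02 -5.0900e+00] q [-0.24  0.41 -0.42  0.   -0.75  1.72] w 0.0514
shift share [-0.    -0.003  0.018] turn share [ 0.    -0.001  0.   ] dist mm 5 rows 0.1
```

```bash
python3 -m inch '1 0 0 0.008 0 0 0; 1 0 0 0.014 0 0 0; 1 0 0 0.016 0 0 0; 1 0 0 0.016 0 0 0'; python3 -m inch '1 0 0 0.004 0 0 0; 1 0 0 0.004 0 0 0';python3 -m inch '1 0 0 0.003 0 0 0; 1 0 0 0.003 0 0 0'
```

```text
t: 40.8
eef_pos: [0.4923, -0.317, 0.029]
ee_rot: [-3.142, 0.0, -0.089]
force: [0.6, 0.2, -0.6]
width: 0.0515
t: 41.0
eef_pos: [0.4925, -0.317, 0.0288]
ee_rot: [3.141, -0.0, -0.088]
force: [-1.8, 2.9, 8.1]
width: 0.0512
t: 41.2
eef_pos: [0.4925, -0.317, 0.0288]
ee_rot: [3.141, -0.001, -0.088]
force: [-4.2, 3.8, 15.1]
width: 0.0517
```

```bash
python3 -m inch '0.8 0 0 -0.004 0 0 0; 0.4 0 0 -0.004 0 0 0; 0.2 0 0 -0.004 0 0 0; 0 0 0 -0.004 0 0 0; 0 0 0 -0.004 0 0 0; 0 0 0 -0.004 0 0 0; 0 0 0 -0.08 0 0 0; 0 0 0 -0.2 0 0 0; 0 0 0 -0.33 0 0 0; 0 0 0 -0.45 0 0 0; 0 0 0 -0.55 0 0 0; 0 0 0 -0.6 0 0 0'; python3 -m inch '0 0 -0.1 -0.1 0 0 0; 0 0 -0.25 -0.2 0 0 0; 0 0 -0.4 -0.2 0 0 0; 0 0 -0.55 -0.2 0 0 0; 0 0 -0.7 -0.2 0 0 0; 0 0 -0.8 -0.2 0 0 0; 0 0 -0.8 -0.2 0 0 0; 0 0 -0.8 -0.2 0 0 0'
python3 - <<'E'
from h import *
for n in ['side','top']:
    f=arm.grab_frame(n);save(f,n+'14.png')
P=cloud(f)
c3,a3=np.array([.5341,.3355]),np.radians(-67.8);c2,a2=np.array([.5295,-.3196]),np.radians(174.9)
def info(n,c,a,bx,rng,R0):
    d=np.array([np.cos(a),np.sin(a)]);nrm=np.array([-d[1],d[0]]);b=c+d*bx
    Q=P.reshape(-1,3);Q=Q[np.isfinite(Q[:,2])];Q=Q[(np.linalg.norm(Q[:,:2]-b,axis=1)<R0)&(Q[:,2]>rng[0])&(Q[:,2]<rng[1])]
    mid=(Q[:,:2].min(0)+Q[:,:2].max(0))/2
    print(n,'zmax',Q[:,2].max().round(4),'in-tray',((mid-c)@d).round(4),((mid-c)@nrm).round(4),'ext',np.ptp(Q[:,:2],axis=0).round(3),len(Q))
info('tall',c3,a3,0,(.1,.12),.035);info('vial',c3,a3,.074,(.07,.09),.035);info('dropper',c3,a3,-.074,(.05,.063),.035)
info('jar',c2,a2,.037,(.045,.07),.035);info('square',c2,a2,-.037,(.075,.095),.035)
def chk(n,xy,r,lo,z):
    Q=P.reshape(-1,3);Q=Q[np.isfinite(Q[:,2])];Q=Q[(np.linalg.norm(Q[:,:2]-xy,axis=1)<r)&(Q[:,2]>lo)]
    print(n,((Q[:,:2].min(0)+Q[:,:2].max(0))/2).round(4),len(Q))
chk('cyl',[.5756,-.003],.04,.137,0);chk('flask',[.6925,-.0106],.04,.112,0);chk('tip',[.45,.1234],.06,.04,0)
E
```

```text
t: 42.4
eef_pos: [0.4934, -0.3175, 0.2105]
ee_rot: [3.14, -0.004, -0.088]
force: [-0.6, 0.5, -0.2]
width: 0.0879
t: 43.2
eef_pos: [0.5137, -0.0773, 0.2671]
ee_rot: [-3.142, -0.0, -0.087]
force: [-0.0, -0.4, -0.2]
width: 0.0876Traceback (most recent call last):
  File "<stdin>", line 11, in <module>
  File "<stdin>", line 9, in info
    return umr_minimum(a, axis, None, out, keepdims, initial, where)
ValueError: zero-size array to reduction operation minimum which has no identity
```

View pics/side14.png

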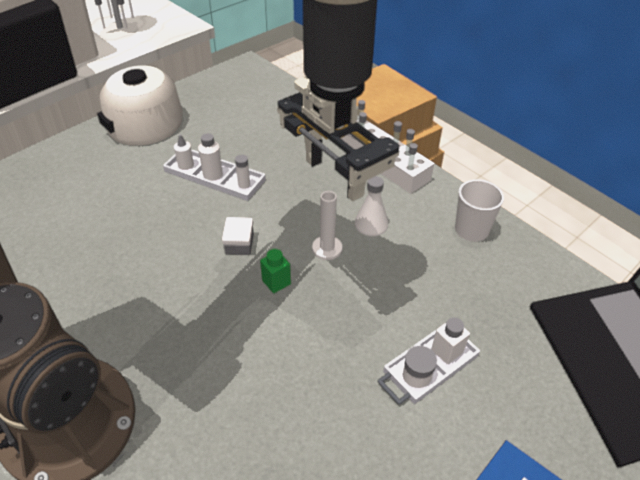

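View pics/top14.png

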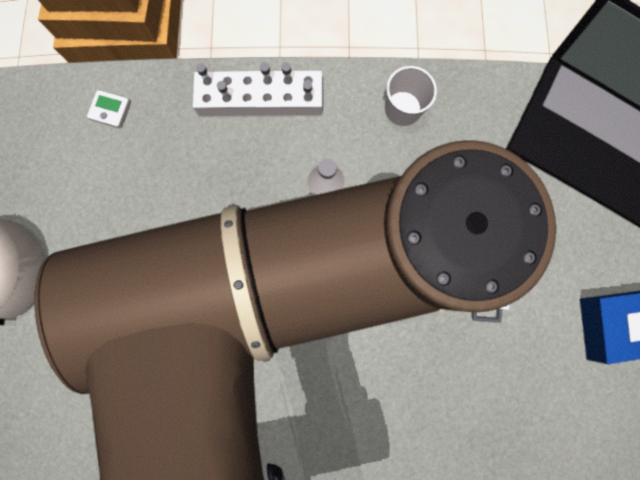

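```bash
python3 - <<'E'
from h import *
f=arm.grab_frame('side');Q=cloud(f).reshape(-1,3);Q=Q[np.isfinite(Q[:,2])]
c3,a3=np.array([.5341,.3355]),np.radians(-67.8);c2,a2=np.array([.5295,-.3196]),np.radians(174.9)
def top(n,c,a,bx,h,band):
    d=np.array([np.cos(a),np.sin(a)]);nrm=np.array([-d[1],d[0]]);b=c+d*bx
    A=Q[(np.linalg.norm(Q[:,:2]-b,axis=1)<.034)&(Q[:,2]>.04)]
    zm=np.percentile(A[:,2],98);A=A[A[:,2]>zm-band];m=A[:,:2].mean(0)
    print(n,'top z',zm.round(4),'expect',h+.004,'in-tray',((m-c)@d).round(4),((m-c)@nrm).round(4),len(A))
top('tall',c3,a3,0,.105,.005);top('vial',c3,a3,.074,.075,.005);top('dropper',c3,a3,-.074,.085,.01)
top('jar',c2,a2,.037,.052,.005);top('square',c2,a2,-.037,.08,.005)
f0=dict(np.load('side0.npz'));Q0=cloud(f0).reshape(-1,3)
for n,xy,lo in [('cyl',[.5756,-.003],.137),('flask',[.6925,-.0106],.112),('tip',[.45,.1234],.04)]:
    r=[]
    for q in (Q0,Q):
        q=q[(np.linalg.norm(q[:,:2]-xy,axis=1)<.055)&(q[:,2]>lo)&(q[:,2]<.15)];r.append(q[:,:2].mean(0).round(4))
    print(n,r)
c=np.hstack([cv2.resize(f['img'][120:210,150:280],(390,270)),cv2.resize(f['img'][310:410,370:490],(400,270))]);cv2.imwrite('pics/fin.png',cv2.resize(c,None,fx=1,fy=1)[:,:,::-1])
E
```

```text
tall top z 0.1118 expect 0.109 in-tray -0.0018 -0.0029 86
vial top z 0.0819 expect 0.079 in-tray 0.0801 -0.0033 89
dropper top z 0.0876 expect 0.08900000000000001 in-tray -0.0767 -0.0032 31
jar top z 0.0595 expect 0.055999999999999994 in-tray 0.0397 0.0019 667
square top z 0.0865 expect 0.084 in-tray -0.0344 -0.0018 204
cyl [array([ 0.5737, -0.0023]), array([ 0.5735, -0.0024])]
flask [array([ 0.689 , -0.0123]), array([ 0.6891, -0.0133])]
tip [array([0.4478, 0.1228]), array([0.4477, 0.1229])]
```

View pics/fin.png

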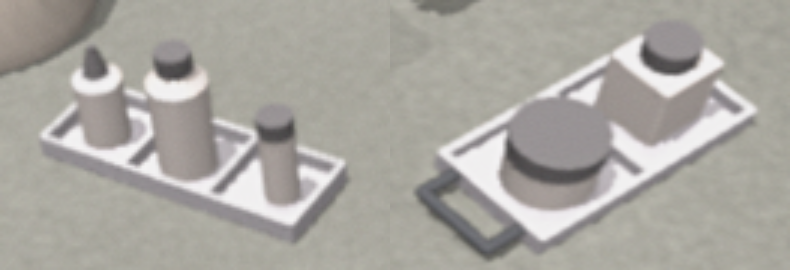

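All five items stand upright on the floors of the right bays, and the robot is clear of everything.

```bash
python3 -c "
from station import arm
print(arm.get_state()['t']);print(arm.job_done())"
```

```text
43.35
the job is handed in; nothing more can be done
None
```

Both kits are made up and the job is handed in at 43 s of the 144 s allowed. `job_done()` reports no verdict, so success rests on my own last checks.

- **Three-bay tray:** the tall bottle is in the middle bay, with the vial and the dropper in the end bays.
- **Two-bay tray:** the jar is in the bay by the loop, with the white square bottle in the other.

**Last checks, from the side camera:**
- **Position:** every item reads within about 7 mm of its bay centre along and across the tray; the limit is 26 mm.
- **Height:** the tops read within 4 mm of an item standing on the bay floor. Four read 3–4 mm high and the dropper about 1 mm low. That is close to camera accuracy, and each item met the floor at the expected height when I set it down.
- **Upright and clear:** all five look upright in the final crop, and the gripper is open and clear of everything.
- **Things to leave alone:** the flask, cylinder and tip box read within 1 mm of where they started. I never reached for the green look-alike.

**One check that failed:** the final top view was blocked by the arm, so the positions rest on the side camera alone.

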